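Pack the full paint jars and lock the supply chest

ROBOT

A 6-joint arm with a two-finger parallel gripper is mounted at the origin on the work surface. World frame = base frame: x ahead of the robot, y to its left, z up, the work surface at z = 0. Lengths are in m, angles in degrees, forces in N, time in s.
With the tool pointing down it reaches from about 0.4 to 0.825 m from the base axis. Payload 7 kg.
Tool frame: the origin (TCP) lies between the finger pads; the fingertips stand 22 mm ahead of it and the grasp point (between the pads) lies 3 mm ahead of it; z points along the fingers, y is the line along which they close (so a half turn about z gives the same grasp; the last joint's range is limited). The gripper opens to 88 mm and grips with 3 to 60 N. Pads are 19 mm wide; open, the fingers measure 130 mm over their backs; the gripper's body (78 mm by 193 mm) begins 47 mm behind the grasp point.
Start: joints at [84.345, 20.546, 0.682, 0, -70.136, -16.507], TCP at [0.255, 0.625, 0.249] pointing down, gripper open.
Joint ranges: [-176.03, 176.03], [-82.01, 121.73], [-58.28, 71.71], [-173.87, 95.51], [-174.79, -0.11], [-173.66, 173.66]. Speed limits (degrees/s): [136.94, 136.94, 172.46, 180, 180, 180].

INTERFACE

Orientations are given as [roll, pitch, yaw] about the fixed x, y, z axes, in that order (R = Rz(yaw) Ry(pitch) Rx(roll)).
In Python, from plant import ctrl gives the robot as it stands.
- The arm moves only by the tool apply_moves, never from a script. Its argument "targets" is a list of rows, each an object with "travel": the shift along the tool's x, y, z in mm, a list of three; "roll": the turn about the tool's z in degrees; "jaw": the finger opening in mm, from 0 to 87.6. In form: [{"travel": [tx, ty, tz], "roll": roll, "jaw": jaw}, ...]. A call has 1 to 10 rows; each row shifts and turns the commanded pose from where the row before left it, along the tool's axes as they then stand; what a row does not reach is not made up. A row lasts 1/10 s, in which the tool goes at most 50 mm and 8.59 degrees, less where a joint would pass 70% of its speed; a pose out of reach is approached as far as the arm can. A call with a gripper value outside its range is refused whole. The fingers move at their own pace and stop on an object; the grip force is fixed at half the most. Time passes only in rows, so rows that do not move let the fingers close. It gives the time, the measured TCP pose, the force, the opening and the grip force at its end, in the units of the state.
- ctrl.get_obs(): the state, without advancing time (a new reading comes with each control period).
- ctrl.snapshot(name): name is "scene" or "top" or "wrist"; returns the picture (384x512x3 uint8, red, green, blue); there is no depth.
- ctrl.calibration(name): a dict with "K" (3x3 intrinsics, pixels), "extrinsics" (4x4, takes a point from camera to world coordinates); the wrist camera has in their place "hand_eye" (4x4, takes a point from camera to tool coordinates, whose origin is the TCP and whose axes are the flange's). Camera axes: x right, y down, z forward; pixel columns grow to the right and rows downward; lengths in m; the calibration is good to about 2 mm. The wrist camera is an equidistant fisheye: a pixel r from the principal point sees the ray r / f radians off the axis. A picture is of the moment at which its call begins: read the wrist's pose just before it. calibration takes no time and is no camera call.
- ctrl.close_job(): hands the job in; it is judged then, once.
The state is a dict: "clock": time; "joint_pos": joint angles; "qvel": joint speeds; "tau": joint torques, N m; "tool_pos": TCP position; "orientation": TCP orientation; "force": force on the tool from outside, world axes, zero at the start; "moment": the same for the moment, N m; "opening": finger opening in m; "gripper_force": force on a finger pad.
Only numpy, scipy, OpenCV 4.12 (cv2) and the standard library are available. Lean on these libraries where they do the work, as an engineer would, in place of code of your own. Each camera call takes 0.05 s, during which the arm holds its last target. There are 200 camera calls.

TASK

The paint jars on the table look alike but some are full and some are empty: feel by their weight which is which, stand every full one upright in the open wooden chest and every empty one upright in the grey washing-up tray. Once every jar is in its place, shut the chest's lid, swing the hasp over the staple until it lies flat on the lid, then push the locking pin through the staple's loop until its collar meets the staple, and leave it there. Do not disturb the mug, the roll of tape, the drinking bottle and the brush.

Things in the scene. Friction and masses are not known exactly. Their poses are not given: they have to be found in the camera images.
- chest: plywood supply chest, fixed to the table: 170 mm (its x) by 250 mm (its y), 80 mm high without lid, walls and floor 8 mm thick, inside 154 x 234 mm. Origin: centre of its underside, z up. Its front (hasp side) faces its -x, the lid is hinged along its +x rim
- lid (a joint): lid angle, rad: 0 shut, 1.57 upright, at most 1.9; starts at 1.5 to 1.8. A plate 170 x 250 x 12 mm, its top 92.5 mm over the chest's underside when shut; hinge axis along the chest's y, at chest x = +85, z = 80.5 mm. Stiff hinge: stays where left, 2 to 5 N near its free edge push it shut (on its outer face, from behind, then from above)
- lid_front (a point): middle of the lid's free edge, on its outer (top) face, 170 mm from the hinge line; moves with the lid
- staple (a point): centre of the steel staple's loop; moves with the lid. It stands on the lid's outer face, mid-width, 25 mm from the free edge (chest x = -60 mm when shut). An arch 26 mm wide (chest x), 6 mm thick (chest y), 27 mm high; opening 14 mm wide, 21 mm high, passed along the chest's y. With the lid shut this point is 14 mm over the lid's top
- hasp (a joint): hasp angle in rad: 0 = lying flat on the shut lid with the staple standing through its slot, 1.57 = upright, more = leaning outwards away from the lid, at most 2.6. Starts at 1.8 to 2.3. Stays where it is left; under 2 N at its end swings it
- hasp_hinge (a point): middle of the hasp's hinge axis (parallel to the chest's y), fixed to the chest at chest x = -93 mm, 95 mm over its underside. The hasp is a steel strap 24 mm wide, 3 mm thick, 78 mm long from this axis, with a slot round the staple from 16 to 51 mm; beyond that it is solid
- hasp_end (a point): middle of the hasp's free end
- pin: locking pin, 90 g: steel shaft 8 mm thick, 45 mm long beyond a collar (20 mm across, 5 mm thick); behind it a black block grip 24 long, 18 wide, 28 mm high that it lies on. Origin: plane of its underside, below the collar's front face; x along the shaft towards its point, z up. Shaft axis 14 mm up: level with the loop when the grip rests on the shut lid. Enters from either side
- pin_collar (a point): centre of the collar's front face, on the shaft's axis; with the pin home it is about 3 mm from the loop's centre (the staple is 6 mm thick)
- pin_grip (a point): centre of the pin's block grip, 28 mm behind the collar's front face
- tray: shallow grey plastic washing-up tray, fixed: 130 mm (its x) by 220 mm (its y), 35 mm high, walls and floor 4 mm. Origin: centre of its underside
- jar1: round paint jar with screw cap, all alike to look at: 48 mm across (cap 50 mm), 55 mm high, white with grey cap. Either full (270 to 370 g) or empty (75 to 105 g), only its weight tells. Origin: centre of its underside, z up along its axis. May be absent (None)
- jar2: round paint jar with screw cap, all alike to look at: 48 mm across (cap 50 mm), 55 mm high, white with grey cap. Either full (270 to 370 g) or empty (75 to 105 g), only its weight tells. Origin: centre of its underside, z up along its axis. May be absent (None)
- jar3: round paint jar with screw cap, all alike to look at: 48 mm across (cap 50 mm), 55 mm high, white with grey cap. Either full (270 to 370 g) or empty (75 to 105 g), only its weight tells. Origin: centre of its underside, z up along its axis. May be absent (None)
- jar4: round paint jar with screw cap, all alike to look at: 48 mm across (cap 50 mm), 55 mm high, white with grey cap. Either full (270 to 370 g) or empty (75 to 105 g), only its weight tells. Origin: centre of its underside, z up along its axis. May be absent (None)
- jar5: round paint jar with screw cap, all alike to look at: 48 mm across (cap 50 mm), 55 mm high, white with grey cap. Either full (270 to 370 g) or empty (75 to 105 g), only its weight tells. Origin: centre of its underside, z up along its axis. May be absent (None)
- mug: glass mug, 72 mm across, 90 mm high, with handle; a bystander. Origin: centre of its underside
- tape: roll of tape, 90 mm across, 45 mm high; a bystander. Origin: centre of its underside
- bottle: drinking bottle, 68 mm across, 210 mm high; a bystander. Origin: centre of its underside
- brush: paint brush about 190 mm long lying on the table; a bystander. Origin: under its middle, x along it
Mind the look-alikes: they are no part of the job. What is shaped like the jar5 but blue is not meant.

How it is judged:
By the outcome, as a careful person would: the job done as asked, in the order asked, and still so for the second after the job is handed in, with the robot touching nothing.
Of jar1, jar2, jar3, jar4, jar5 only 3 to 5 are there at a start; the rules pass over those that are not, and their reading is None.
At some moment in a run one of jar1, jar2, jar3, jar4, jar5, pin may be knocked a few centimetres aside while the robot is not near it.
It also fails if it takes over 210 s, if anything falls off the work surface, if the arm or the gripper's body presses on something with over 40 N, if the wrist force passes 120 N, or if a joint passes its speed limit or range.

## Working session

There is one attempt and no reset: what is moved stays moved. The work goes in short steps, Python scripts to look and compute and a tool call to move; the robot and the scene stay as the last step left them, time stands still between calls to the robot, and variables do not carry over. Pictures are saved under pics/ and viewed, at most 14 in all, crops included, and the job is handed in when it is done.

Besides the shell and the picture viewer there is one more tool, called after "Emit:" as name([rows], argument=value, ...), one row to a line, values as JSON. apply_moves: Moves the arm, as the interface text tells. Its arguments: {"type":"object","properties":{"targets":{"type":"array","items":{"type":"object","properties":{"travel":{"type":"array","items":{"type":"number"}},"roll":{"type":"number"},"jaw":{"type":"number"}}}}},"required":["targets"]}

```bash
ls; mkdir -p pics; python3 - <<'E'
from plant import ctrl
import cv2,numpy as np
o=ctrl.get_obs();print(o)
ims=[]
for n in("scene","top","wrist"):
    im=ctrl.snapshot(n);cv2.imwrite(f"pics/a_{n}.png",im[...,::-1]);c=ctrl.calibration(n);print(n,{k:np.round(v,4).tolist() for k,v in c.items()} if n!="x" else 0)
E
```

```text
pics
{'clock': 0.0, 'joint_pos': array([ 8.43471952e+01,  2.05924551e+01,  6.33023759e-01, -2.11881719e-02,
       -7.01363100e+01, -1.65062058e+01]), 'qvel': array([-0.03925043,  0.05311314,  0.12577921,  0.0147143 ,  0.08451471,
       -0.13615297]), 'tau': array([ 5.64721831e-04, -5.82716238e+01,  2.93055475e+01,  6.99728832e+00,
        6.95289214e-03, -1.73808612e-04]), 'tool_pos': array([0.25444683, 0.62470316, 0.2476021 ]), 'orientation': array([ 1.79902545e+02, -8.10754590e-03, -2.21662198e+01]), 'force': array([-0.37494033, -0.38861525,  0.11464502]), 'moment': array([-0.00621513,  0.04786952, -0.0005226 ]), 'gripper_force': 0.0, 'opening': 0.08781427605657253}
scene {'K': [[494.463, 0.0, 255.7515], [0.0, 494.463, 189.8506], [0.0, 0.0, 1.0]], 'extrinsics': [[0.6891, 0.6075, -0.395, 1.1386], [0.7246, -0.5809, 0.3709, -0.6238], [-0.0042, -0.5418, -0.8405, 1.3642], [0.0, 0.0, 0.0, 1.0]]}
top {'K': [[439.1417, 0.0, 263.032], [0.0, 439.1417, 193.7312], [0.0, 0.0, 1.0]], 'extrinsics': [[-0.0172, -0.9794, 0.2011, 0.2881], [-0.9998, 0.0175, -0.0006, -0.0663], [-0.003, -0.2011, -0.9796, 1.2983], [0.0, 0.0, 0.0, 1.0]]}
wrist {'K': [[297.3186, 0.0, 252.7852], [0.0, 297.3186, 189.7296], [0.0, 0.0, 1.0]], 'hand_eye': [[0.0003, -0.9524, -0.3047, 0.0836], [1.0, 0.0002, 0.0003, 0.0002], [-0.0002, -0.3047, 0.9524, -0.1375], [0.0, 0.0, 0.0, 1.0]]}
```

View pics/a_top.png

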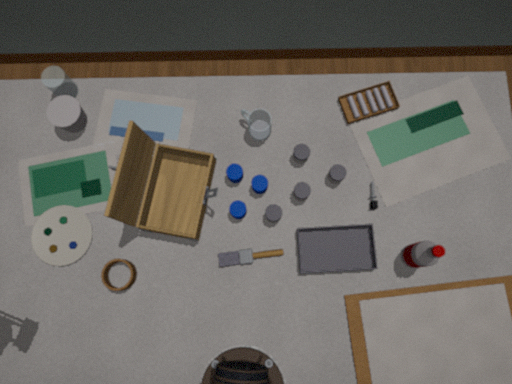

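View pics/a_scene.png

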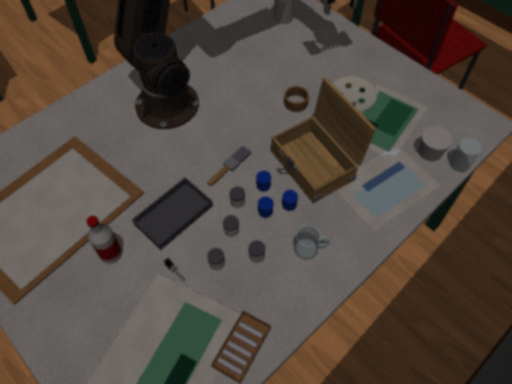

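The top view shows 4 grey-capped jars at about (301,152), (337,173), (302,191), (273,213), with 3 blue decoys beside them. The pin is at (374,195), the tray at (336,249), and the chest at (175,190) with its hasp side facing right.

```bash
cat > h.py <<'E'
import numpy as np,cv2
from plant import ctrl
from scipy.spatial.transform import Rotation as R
def ray(n,uv,obs=None):
    c=ctrl.calibration(n);K=c["K"];u=(uv[0]-K[0,2])/K[0,0];v=(uv[1]-K[1,2])/K[1,1]
    if n=="wrist":
        r=np.hypot(u,v);s=np.sin(r)/r if r>1e-9 else 1;d=np.array([u*s,v*s,np.cos(r)])
        T=np.eye(4);T[:3,:3]=R.from_euler("xyz",obs["orientation"],degrees=True).as_matrix();T[:3,3]=obs["tool_pos"]
        E=T@c["hand_eye"]
    else: d=np.array([u,v,1]);E=c["extrinsics"]
    return E[:3,3],E[:3,:3]@d
def onz(n,uv,z,obs=None):
    p,d=ray(n,uv,obs);return p+d*(z-p[2])/d[2]
def tri(a,b):  # two rays
    (p,d),(q,e)=a,b
    s=np.linalg.lstsq(np.c_[d,-e],q-p,rcond=None)[0];x,y=p+s[0]*d,q+s[1]*e
    return (x+y)/2,np.linalg.norm(x-y)
def proj(n,X,obs=None):
    c=ctrl.calibration(n);K=c["K"]
    if n=="wrist":
        T=np.eye(4);T[:3,:3]=R.from_euler("xyz",obs["orientation"],degrees=True).as_matrix();T[:3,3]=obs["tool_pos"];E=T@c["hand_eye"]
    else:E=c["extrinsics"]
    x=E[:3,:3].T@(np.asarray(X)-E[:3,3])
    if n=="wrist":
        t=np.arctan2(np.hypot(x[0],x[1]),x[2]);x=x/np.hypot(x[0],x[1])*t
        return K[:2,2]+K[0,0]*x[:2]
    return K[:2,2]+K[0,0]*x[:2]/x[2]
def tool(X,obs):  # world point -> shift along tool axes from present TCP, mm
    M=R.from_euler("xyz",obs["orientation"],degrees=True).as_matrix()
    return np.round(1000*M.T@(np.asarray(X)-obs["tool_pos"]),1)
def snap(n,name):
    o=ctrl.get_obs();im=ctrl.snapshot(n)[...,::-1].copy();cv2.imwrite(f"pics/{name}.png",im);return o,im
E
python3 - <<'E'
from h import *
im=cv2.imread("pics/a_top.png");sc=cv2.imread("pics/a_scene.png")
for k,(u,v) in enumerate([(301,152),(337,173),(302,191),(273,213)]):
    print("jar",k,onz("top",(u,v-2),.055).round(3))
for u,v in [(235,171),(260,182),(238,208)]: print("blue",onz("top",(u,v),.055).round(3))
for u,v in [(371,184),(374,206)]:print("pin",onz("top",(u,v),.014).round(3))
for u,v in [(296,228),(374,226),(376,270),(300,274)]:print("tray",onz("top",(u,v),.035).round(3))
for u,v in [(213,153),(196,238)]:print("chestfront rim",onz("top",(u,v),.08).round(3))
print("mug",onz("top",(259,128),.0).round(3),"bottle",onz("top",(412,258),0).round(3))
for u,v in [(220,260),(282,253)]:print("brush",onz("top",(u,v),0).round(3))
a=cv2.resize(im[110:270,90:400],None,fx=2.5,fy=2.5,interpolation=cv2.INTER_CUBIC);cv2.imwrite("pics/b.png",cv2.convertScaleAbs(a,alpha=1.6))
a=cv2.resize(sc[75:275,145:395],None,fx=3,fy=3,interpolation=cv2.INTER_CUBIC);cv2.imwrite("pics/c.png",cv2.convertScaleAbs(a,alpha=1.6))
E
```

```text
jar 0 [ 0.673 -0.181  0.055]
jar 1 [ 0.607 -0.284  0.055]
jar 2 [ 0.555 -0.18   0.055]
jar 3 [ 0.492 -0.095  0.055]
blue [0.613 0.014 0.055]
blue [ 0.578 -0.059  0.055]
blue [0.503 0.006 0.055]
pin [ 0.576 -0.391  0.014]
pin [ 0.509 -0.396  0.014]
tray [ 0.445 -0.161  0.035]
tray [ 0.447 -0.386  0.035]
tray [ 0.321 -0.383  0.035]
tray [ 0.314 -0.168  0.035]
chestfront rim [0.661 0.075 0.08 ]
chestfront rim [0.416 0.121 0.08 ]
mug [ 0.764 -0.058  0.   ] bottle [ 0.355 -0.5    0.   ]
brush [0.359 0.062 0.   ]
brush [ 0.376 -0.12   0.   ]
```

View pics/b.png

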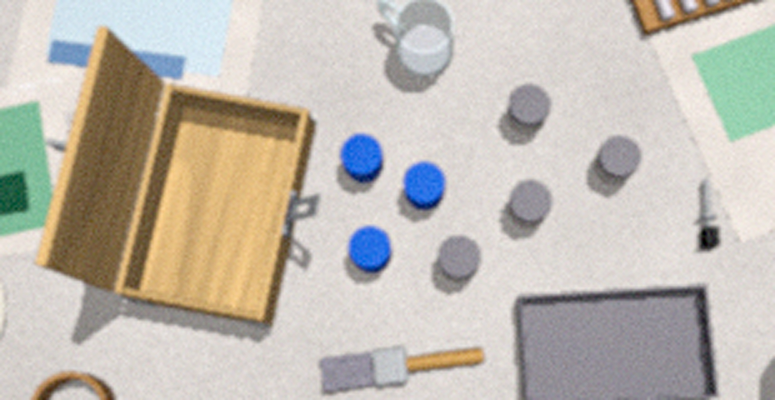

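View pics/c.png

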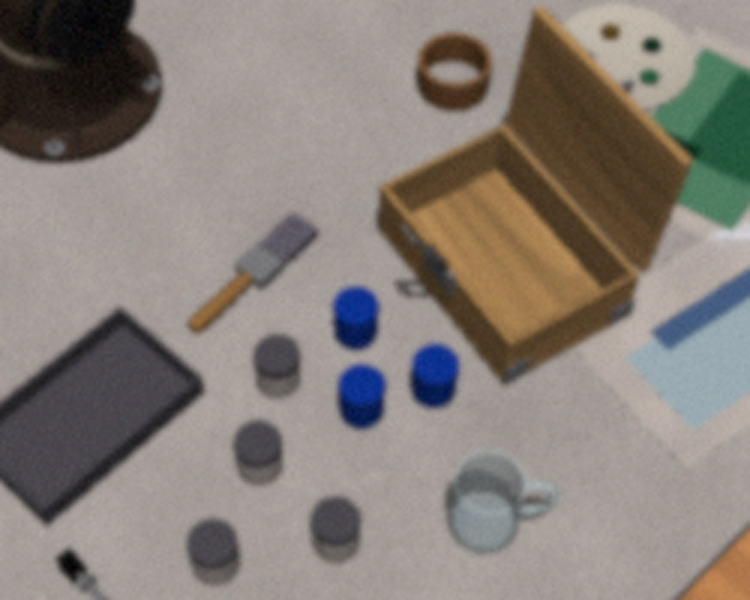

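Four jars are present, and the chest yaw is about 79°. I'll turn the tool so its closing axis runs along the chest's y, and raise it to clear the lid.

Emit:
apply_moves([
  {"travel": [0, 0, -20], "roll": 7.85},
  {"travel": [0, 0, -20], "roll": 7.85},
  {"travel": [0, 0, -20], "roll": 7.85},
  {"travel": [0, 0, -20], "roll": 7.85},
  {"travel": [0, 0, -20], "roll": 7.85},
  {"travel": [0, 0, -20], "roll": 7.85},
  {"travel": [0, 0, -20], "roll": 7.85},
  {"travel": [0, 0, -20], "roll": 7.85},
  {"travel": [0, 0, -20], "roll": 7.85},
  {"travel": [0, 0, -20], "roll": 7.85},
])

```text
validation failed for argument at $.ta...
```

```bash
cat >> h.py <<'E'
def jars(name="t"):
    o,im=snap("top",name);h=cv2.cvtColor(im,cv2.COLOR_BGR2HSV);b=cv2.GaussianBlur(im,(3,3),0).max(2)
    m=((b<105)&(b>50)&(h[...,1]<70)).astype(np.uint8);out=[]
    for c in cv2.findContours(m,cv2.RETR_LIST,cv2.CHAIN_APPROX_NONE)[0]:
        (u,v),r=cv2.minEnclosingCircle(c);a=cv2.contourArea(c)
        if 90<a<400 and a/(np.pi*r*r)>.6: out.append((onz("top",(u,v),.055).round(3),(round(u),round(v)),a))
    return o,[x for x in out if x[0][0]>.3 and -.5<x[0][1]<.3]
E
python3 - <<'E'
from h import *
o,j=jars("t1");print(o["tool_pos"].round(3),o["orientation"].round(1),o["force"].round(2),o["joint_pos"].round())
for x in j:print(x)
im=cv2.imread("pics/t1.png")
for u,v in [(301,152),(320,160),(340,250)]:print(im[v,u])
P=lambda u,v,z:onz("top",(u/2.5+90,v/2.5+110),z).round(4)
print("front",P(314,118,.08),P(268,323,.08),"back",P(165,88,.08),P(122,290,.08))
for x in j:print(tool(np.r_[x[0][:2],.2],o))
E
```

```text
[0.254 0.625 0.248] [179.9  -0.  -22.2] [-0.15  0.21  0.04] [ 84.  21.   1.  -0. -70. -17.]
(array([ 0.479, -0.09 ,  0.055]), (272, 216), 282.0)
(array([ 0.541, -0.173,  0.055]), (300, 194), 286.0)
(array([ 0.592, -0.277,  0.055]), (335, 176), 306.5)
(array([ 0.657, -0.175,  0.055]), (299, 155), 298.0)
[94 90 91]
[135 136 139]
[98 95 97]
front [0.6481 0.0678 0.08  ] [0.4127 0.1178 0.08  ] back [0.6874 0.2408 0.08  ] [0.4524 0.2814 0.08  ]
[477.6 577.2  48.7]
[566.3 630.7  48.7]
[652.8 707.8  48.8]
[674.5 588.8  48.7]
```

Emit:
apply_moves([
  {"travel": [0, 0, -20], "roll": 7.85, "jaw": 80},
  {"travel": [0, 0, -20], "roll": 7.85, "jaw": 80},
  {"travel": [0, 0, -20], "roll": 7.85, "jaw": 80},
  {"travel": [0, 0, -20], "roll": 7.85, "jaw": 80},
  {"travel": [0, 0, -20], "roll": 7.85, "jaw": 80},
  {"travel": [0, 0, -20], "roll": 7.85, "jaw": 80},
  {"travel": [0, 0, -20], "roll": 7.85, "jaw": 80},
  {"travel": [0, 0, -20], "roll": 7.85, "jaw": 80},
  {"travel": [0, 0, -20], "roll": 7.85, "jaw": 80},
  {"travel": [0, 0, -20], "roll": 7.85, "jaw": 80},
])

```text
clock: 1.2
tool_pos: [0.2546, 0.6249, 0.4492]
orientation: [180.0, -0.0, -101.0]
force: [-0.8, 0.7, -0.5]
opening: 0.0797
gripper_force: 0.0
```

```bash
sed -i 's/if 90<a<400 and.*/if 90<a<450 and a\/(np.pi*r*r)>.5:\n            p=c[:,0,:]; v0=p[:,1].min(); t=p[p[:,1]<v0+10]; u=(t[:,0].min()+t[:,0].max())\/2; v=v0+8.2; out.append((onz("top",(u,v),.055).round(3),(u,v),a))/' h.py
python3 - <<'E'
from h import *
o,j=jars("t1");print(o["tool_pos"].round(3),o["orientation"].round(1),o["force"].round(2),o["joint_pos"].round())
for x in j:print(x,tool(np.r_[x[0][:2],.2],o))
E
```

```text
[0.255 0.625 0.449] [ 180.   -0. -101.] [-0.81  0.66 -0.49] [ 84.  18.  22.  -0. -94. -95.]
(array([ 0.486, -0.093,  0.055]), (np.float64(272.5), np.float64(213.2)), 283.5) [ 660.6 -364.   249.4]
(array([ 0.549, -0.176,  0.055]), (np.float64(300.5), np.float64(191.2)), 287.0) [ 730.1 -441.7  249.4]
(array([ 0.601, -0.281,  0.055]), (np.float64(336.0), np.float64(173.2)), 305.5) [ 823.2 -512.7  249.4]
(array([ 0.666, -0.181,  0.055]), (np.float64(301.0), np.float64(152.2)), 300.0) [ 712.7 -557.5  249.4]
```

Emit:
apply_moves([
  {"travel": [41, -23, 0], "roll": 0, "jaw": 80},
  {"travel": [41, -23, 0], "roll": 0, "jaw": 80},
  {"travel": [41, -23, 0], "roll": 0, "jaw": 80},
  {"travel": [41, -23, 0], "roll": 0, "jaw": 80},
  {"travel": [41, -23, 0], "roll": 0, "jaw": 80},
  {"travel": [41, -23, 0], "roll": 0, "jaw": 80},
  {"travel": [41, -23, 0], "roll": 0, "jaw": 80},
  {"travel": [41, -23, 0], "roll": 0, "jaw": 80},
  {"travel": [41, -23, 0], "roll": 0, "jaw": 80},
  {"travel": [41, -23, 0], "roll": 0, "jaw": 80},
])

```text
clock: 2.25
tool_pos: [0.4047, 0.1777, 0.4487]
orientation: [-180.0, 0.0, -100.6]
force: [0.8, -0.2, 0.8]
opening: 0.0799
gripper_force: 0.0
```

Emit:
apply_moves([
  {"travel": [41, -23, 0], "roll": 0, "jaw": 80},
  {"travel": [41, -23, 0], "roll": 0, "jaw": 80},
  {"travel": [41, -23, 0], "roll": 0, "jaw": 80},
  {"travel": [41, -23, 30], "roll": 0, "jaw": 80},
  {"travel": [40, -20, 40], "roll": 0, "jaw": 80},
  {"travel": [20, -14, 40], "roll": 0, "jaw": 80},
  {"travel": [0, -8, 40], "roll": 0, "jaw": 80},
  {"travel": [0, 0, 40], "roll": 0, "jaw": 80},
  {"travel": [0, 0, 40], "roll": 0, "jaw": 80},
  {"travel": [0, 0, 0], "roll": 0, "jaw": 80},
])

```text
clock: 3.25
tool_pos: [0.488, -0.0541, 0.2234]
orientation: [179.5, -0.2, -100.7]
force: [-0.3, -0.3, 0.9]
opening: 0.0798
gripper_force: 0.0
```

```bash
python3 - <<'E'
from h import *
o,im=snap("wrist","w1");print(o["tool_pos"].round(3),o["orientation"].round(1),o["force"].round(2),o["joint_pos"].round())
o,j=jars("t2")
for x in j:print(x,tool(np.r_[x[0][:2],.04],o))
E
```

```text
[ 0.488 -0.054  0.223] [ 179.5   -0.2 -100.7] [-0.35 -0.29  0.9 ] [ 17.   4. -24.  -0. -62. -27.]
(array([ 0.487, -0.043,  0.055]), (np.float64(255.0), np.float64(213.2)), 140.5) [-10.7   4.2 186.9]
```

View pics/w1.png

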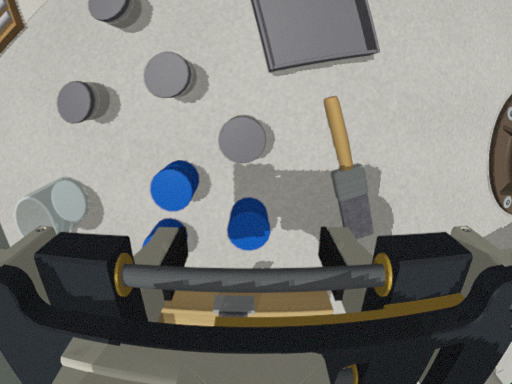

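Wrist view: the near jar's cap is at (243,139), with the others at (168,75), (76,102) and (109,5). I'll cast these onto the cap plane.

```bash
cat >> h.py <<'E'
def wjars(name,save=True):
    o,im=snap("wrist",name);h=cv2.cvtColor(im,cv2.COLOR_BGR2HSV);b=cv2.medianBlur(im,5).max(2)
    m=((b<140)&(b>85)&(h[...,1]<60)).astype(np.uint8);m[235:]=0;out=[]
    m=cv2.morphologyEx(m,cv2.MORPH_OPEN,np.ones((5,5)))
    for c in cv2.findContours(m,cv2.RETR_EXTERNAL,cv2.CHAIN_APPROX_NONE)[0]:
        (u,v),r=cv2.minEnclosingCircle(c);a=cv2.contourArea(c)
        if a>500: out.append((onz("wrist",(u,v),.055,o).round(3),(round(u),round(v)),round(r,1),round(a/(np.pi*r*r),2)))
    return o,out
E
python3 - <<'E'
from h import *
im=cv2.imread("pics/w1.png")
for u,v in [(243,139),(168,75),(290,200),(230,158),(300,120)]:print(im[v,u])
o,j=wjars("w2")
for x in j:print(x,tool(np.r_[x[0][:2],.04],o))
for uv in [(243,139),(168,75),(77,102),(174,191),(247,231)]:
    p=onz("wrist",uv,.055,o);print(p.round(3),tool(np.r_[p[:2],.04],o))
E
```

```text
[129 126 127]
[137 136 133]
[128 134 132]
[124 121 124]
[183 188 190]
(array([ 0.716, -0.054,  0.055]), (80, 208), 28.2, 0.37) [ -41.3 -220.6  189. ]
(array([ 0.428, -0.013,  0.055]), (316, 200), 84.6, 0.36) [-28.5  70.1 189.1]
(array([ 0.487, -0.095,  0.055]), (251, 138), 26.8, 0.83) [ 41.2  -3.  189.2]
(array([ 0.637, -0.172,  0.055]), (107, 100), 20.8, 0.57) [  89.2 -164.7  189.2]
(array([ 0.668, -0.181,  0.055]), (83, 100), 21.1, 0.74) [  92.4 -196.8  189.1]
(array([ 0.545, -0.173,  0.055]), (182, 77), 31.6, 0.43) [107.2 -74.4 189.2]
(array([ 0.397, -0.201,  0.055]), (316, 27), 66.3, 0.49) [162.   65.9 189.3]
(array([ 0.58 , -0.256,  0.055]), (138, 15), 21.0, 0.56) [ 182.3 -124.1  189.3]
(array([ 0.608, -0.279,  0.055]), (114, 4), 18.1, 0.5) [ 199.7 -155.9  189.3]
[ 0.495 -0.095  0.055] [ 39.7 -10.9 189.2]
[ 0.56  -0.179  0.055] [110.4 -89.9 189.2]
[ 0.677 -0.181  0.055] [  90.9 -205.6  189.1]
[ 0.583 -0.053  0.055] [-18.  -89.5 189.1]
[0.511 0.01  0.055] [-66.7  -7.3 189. ]
```

Emit:
apply_moves([
  {"travel": [41, -3, 0], "roll": 0, "jaw": 80},
  {"travel": [0, 0, 40], "roll": 0, "jaw": 80},
  {"travel": [0, 0, 40], "roll": 0, "jaw": 80},
  {"travel": [0, 0, 40], "roll": 0, "jaw": 80},
  {"travel": [0, 0, 35], "roll": 0, "jaw": 80},
  {"travel": [0, 0, 28], "roll": 0, "jaw": 80},
  {"travel": [0, 0, 0], "roll": 0, "jaw": 80},
  {"travel": [0, 0, 0], "roll": 0, "jaw": 30},
  {"travel": [0, 0, 0], "roll": 0, "jaw": 30},
  {"travel": [0, 0, 0], "roll": 0, "jaw": 30},
])

```text
clock: 4.4
tool_pos: [0.4884, -0.0941, 0.0474]
orientation: [-179.8, 0.1, -100.6]
force: [0.9, -0.5, 0.5]
opening: 0.0616
gripper_force: 0.0
```

Emit:
apply_moves([
  {"travel": [0, 0, 0], "roll": 0, "jaw": 30},
  {"travel": [0, 0, 0], "roll": 0, "jaw": 30},
  {"travel": [0, 0, -20], "roll": 0, "jaw": 30},
  {"travel": [0, 0, -40], "roll": 0, "jaw": 30},
  {"travel": [0, 0, -40], "roll": 0, "jaw": 30},
  {"travel": [0, 0, 0], "roll": 0, "jaw": 30},
  {"travel": [0, 0, 0], "roll": 0, "jaw": 30},
  {"travel": [0, 0, 0], "roll": 0, "jaw": 30},
  {"travel": [0, 0, 0], "roll": 0, "jaw": 30},
  {"travel": [0, 0, 0], "roll": 0, "jaw": 30},
])

```text
clock: 5.4
tool_pos: [0.4863, -0.0944, 0.1443]
orientation: [179.9, -0.0, -100.7]
force: [0.2, -0.7, -0.7]
opening: 0.0493
gripper_force: 30.0
```

```bash
python3 - <<'E'
from h import *
for i in range(3):
    o,im=snap("wrist",f"w3_{i}");print(o["force"].round(2),o["tau"].round(2),o["tool_pos"].round(3),o["opening"],o["gripper_force"])
E
```

```text
[ 0.21 -0.7  -0.73] [-1.000e-02 -3.826e+01  2.454e+01  5.920e+00 -0.000e+00 -0.000e+00] [ 0.486 -0.094  0.144] 0.04927946490814627 29.999982118606567
[-0.54 -0.96 -1.05] [-1.000e-02 -3.813e+01  2.452e+01  5.920e+00 -0.000e+00 -0.000e+00] [ 0.486 -0.094  0.144] 0.04894778688795688 29.999905228614807
[ 0.22  0.02 -0.86] [-1.000e-02 -3.803e+01  2.452e+01  5.920e+00 -0.000e+00 -0.000e+00] [ 0.486 -0.094  0.145] 0.04941879918060747 29.99991863965988
```

Fz is about -0.9 N, so this one is empty and goes in the tray.

Emit:
apply_moves([
  {"travel": [30, 20, 0], "roll": 0, "jaw": 30},
  {"travel": [40, 25, 0], "roll": 0, "jaw": 30},
  {"travel": [35, 25, 0], "roll": 0, "jaw": 30},
  {"travel": [16, 13, 0], "roll": 0, "jaw": 30},
  {"travel": [0, 0, 20], "roll": 0, "jaw": 30},
  {"travel": [0, 0, 35], "roll": 0, "jaw": 30},
  {"travel": [0, 0, 25], "roll": 0, "jaw": 30},
  {"travel": [0, 0, 8], "roll": 0, "jaw": 30},
  {"travel": [0, 0, 0], "roll": 0, "jaw": 30},
  {"travel": [0, 0, 0], "roll": 0, "jaw": 30},
])

```text
clock: 6.55
tool_pos: [0.3836, -0.198, 0.0581]
orientation: [-180.0, -0.0, -100.6]
force: [1.1, 0.8, -0.7]
opening: 0.0491
gripper_force: 30.0
```

```bash
python3 - <<'E'
from h import *
o,im=snap("wrist","w4");print(o["force"].round(2),o["tool_pos"].round(4))
E
```

```text
[ 1.14  0.84 -0.67] [ 0.3836 -0.198   0.0581]
```

View pics/w4.png

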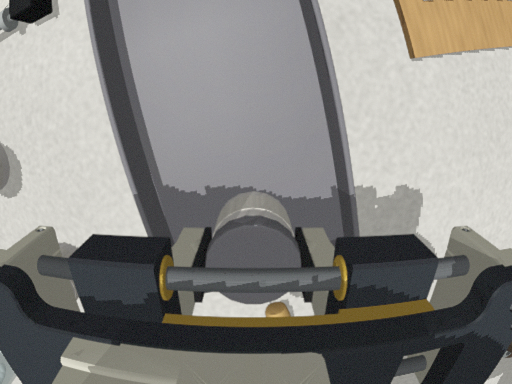

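The jar is centred across the tray but close to its near wall, so I'll shift it 6 mm inward, lower it and release.

Emit:
apply_moves([
  {"travel": [6, 0, 0], "roll": 0, "jaw": 30},
  {"travel": [0, 0, 4], "roll": 0, "jaw": 30},
  {"travel": [0, 0, 3], "roll": 0, "jaw": 30},
  {"travel": [0, 0, 0], "roll": 0, "jaw": 30},
  {"travel": [0, 0, 0], "roll": 0, "jaw": 64},
  {"travel": [0, 0, 0], "roll": 0, "jaw": 64},
  {"travel": [0, 0, 0], "roll": 0, "jaw": 64},
  {"travel": [0, 0, -40], "roll": 0, "jaw": 64},
  {"travel": [0, 0, -40], "roll": 0, "jaw": 64},
  {"travel": [0, 0, -40], "roll": 0, "jaw": 64},
])

```text
clock: 7.6
tool_pos: [0.3813, -0.2038, 0.1716]
orientation: [179.9, -0.0, -100.7]
force: [2.0, -0.4, -0.6]
opening: 0.0638
gripper_force: 0.0
```

```bash
python3 - <<'E'
from h import *
o,j=wjars("w5");print(o["tool_pos"].round(4),o["force"].round(2))
for x in j:print(x)
o,j=jars("t3")
for x in j:print(x,tool(np.r_[x[0][:2],.045],o))
E
```

```text
[ 0.3813 -0.2038  0.1716] [ 1.95 -0.4  -0.56]
(array([ 0.535, -0.196,  0.055]), (107, 226), 26.8, 0.43)
(array([ 0.605, -0.286,  0.055]), (32, 156), 22.7, 0.62)
(array([ 0.571, -0.286,  0.055]), (55, 148), 20.8, 0.6)
(array([ 0.377, -0.233,  0.055]), (252, 160), 73.3, 0.48)
(array([ 0.419, -0.329,  0.055]), (183, 62), 44.1, 0.08)
(array([ 0.583, -0.273,  0.055]), (np.float64(333.5), np.float64(179.2)), 107.5) [  30.6 -206.3  134.9]
(array([ 0.639, -0.173,  0.055]), (np.float64(298.5), np.float64(161.2)), 104.5) [ -77.9 -243.1  135.1]
```

Emit:
apply_moves([
  {"travel": [-20, -35, -20], "roll": 0, "jaw": 80},
  {"travel": [-25, -40, -20], "roll": 0, "jaw": 80},
  {"travel": [-25, -40, 0], "roll": 0, "jaw": 80},
  {"travel": [-20, -30, 0], "roll": 0, "jaw": 80},
  {"travel": [-9, -15, 0], "roll": 0, "jaw": 80},
  {"travel": [0, 0, 0], "roll": 0, "jaw": 80},
  {"travel": [0, 0, 0], "roll": 0, "jaw": 80},
])

```text
clock: 8.4
tool_pos: [0.5558, -0.1364, 0.2089]
orientation: [179.9, -0.0, -100.6]
force: [-0.9, 0.0, -1.3]
opening: 0.0802
gripper_force: 0.0
```

```bash
cat >> h.py <<'E'
def caps(name,P):
    "fit cap edge by Hough circle near the expected cap centres P (world xy)"
    o,im=snap("wrist",name);g=cv2.medianBlur(cv2.cvtColor(im,cv2.COLOR_BGR2GRAY),5);res=[]
    for p in P:
        c=proj("wrist",[*p,.055],o);e=proj("wrist",[p[0]+.025,p[1],.055],o);r=np.hypot(*(c-e))
        C=cv2.HoughCircles(g,cv2.HOUGH_GRADIENT,1,15,param1=60,param2=10,minRadius=int(r*.8),maxRadius=int(r*1.2)+1)
        if C is None: continue
        C=[q for q in C[0] if np.hypot(*(q[:2]-c))<35]
        if C: q=C[0];X=onz("wrist",q[:2],.055,o);res.append((X[:2].round(3),q.round(),r.round(1),tool([*X[:2],.047],o)))
    return o,res
E
python3 - <<'E'
from h import *
o,j=caps("w6",[(.549,-.177),(.604,-.281),(.668,-.181)]);print(o["tool_pos"].round(4))
for x in j:print(x)
print([proj("wrist",[*p,.055],o).round() for p in [(.549,-.177),(.604,-.281),(.668,-.181)]])
o,j=jars("t3")
for x in j:print(x)
E
```

```text
[ 0.5558 -0.1364  0.2089]
(array([ 0.553, -0.18 ]), array([248., 138.,  26.], dtype=float32), np.float64(25.2), array([ 43.1,  -5.8, 161.9]))
(array([ 0.604, -0.283]), array([176.,  48.,  26.], dtype=float32), np.float64(24.5), array([135. , -75.1, 161.8]))
(array([ 0.676, -0.182]), array([134., 160.,  24.], dtype=float32), np.float64(20.7), array([  22.5, -126.6,  161.7]))
[array([252., 140.]), array([177.,  50.]), array([140., 160.])]
```

View pics/w6.png

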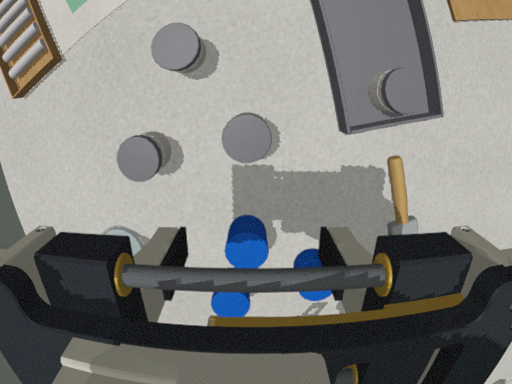

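The jar stands upright in the tray, and the next jar's cap is at (248,138) (fit agrees). Grasping it.

Emit:
apply_moves([
  {"travel": [42, -4, 0], "roll": 0, "jaw": 80},
  {"travel": [0, 0, 35], "roll": 0, "jaw": 80},
  {"travel": [0, 0, 40], "roll": 0, "jaw": 80},
  {"travel": [0, 0, 40], "roll": 0, "jaw": 80},
  {"travel": [0, 0, 35], "roll": 0, "jaw": 80},
  {"travel": [0, 0, 12], "roll": 0, "jaw": 80},
  {"travel": [0, 0, 0], "roll": 0, "jaw": 80},
  {"travel": [0, 0, 0], "roll": 0, "jaw": 30},
  {"travel": [0, 0, 0], "roll": 0, "jaw": 30},
  {"travel": [0, 0, 0], "roll": 0, "jaw": 30},
])

```text
clock: 9.5
tool_pos: [0.5534, -0.1786, 0.0496]
orientation: [-179.8, 0.0, -100.7]
force: [-1.0, -0.2, 0.3]
opening: 0.0614
gripper_force: 0.0
```

Emit:
apply_moves([
  {"travel": [0, 0, 0], "roll": 0, "jaw": 30},
  {"travel": [0, 0, 0], "roll": 0, "jaw": 30},
  {"travel": [0, 0, -20], "roll": 0, "jaw": 30},
  {"travel": [0, 0, -40], "roll": 0, "jaw": 30},
  {"travel": [0, 0, -40], "roll": 0, "jaw": 30},
  {"travel": [0, 0, 0], "roll": 0, "jaw": 30},
  {"travel": [0, 0, 0], "roll": 0, "jaw": 30},
  {"travel": [0, 0, 0], "roll": 0, "jaw": 30},
  {"travel": [0, 0, 0], "roll": 0, "jaw": 30},
  {"travel": [0, 0, 0], "roll": 0, "jaw": 30},
])

```text
clock: 10.5
tool_pos: [0.5517, -0.1785, 0.1465]
orientation: [179.9, -0.0, -100.7]
force: [0.2, -0.2, -2.4]
opening: 0.0491
gripper_force: 30.0
```

```bash
python3 - <<'E'
from h import *
for i in range(3):
    o,im=snap("wrist",f"w7_{i}");print(o["force"].round(2),o["tool_pos"].round(3),o["opening"],o["gripper_force"])
C=np.array([.554,.182])
E
```

```text
[ 0.19 -0.19 -2.43] [ 0.552 -0.179  0.147] 0.049052232587809774 29.999713003635406
[-0.03 -0.16 -2.52] [ 0.552 -0.179  0.147] 0.049009730579352345 29.999602138996124
[-0.4  -0.74 -2.95] [ 0.552 -0.179  0.147] 0.049252269267510904 29.999537765979767
```

Fz is about -2.7 N, so this one is full and goes in the chest. Carrying it high.

```bash
cat >> h.py <<'E'
CH=np.array([.551,.179]);CY=78.5
def chest(x,y):
    c,s=np.cos(np.radians(CY)),np.sin(np.radians(CY));return CH+np.array([c*x-s*y,s*x+c*y])/1000
E
python3 - <<'E'
from h import *
o=ctrl.get_obs()
for p in [(-20,-60),(-20,60),(25,0)]: print(chest(*p).round(3),tool([*chest(*p),.06],o))
E
```

```text
[0.606 0.147] [-330.3    7.5   87.1]
[0.488 0.171] [-332.   127.5   87.3]
[0.556 0.203] [-376.2   66.8   87.2]
```

Emit:
apply_moves([
  {"travel": [-10, 0, -30], "roll": 0, "jaw": 30},
  {"travel": [-20, 0, -45], "roll": 0, "jaw": 30},
  {"travel": [-40, 0, -40], "roll": 0, "jaw": 30},
  {"travel": [-40, 0, -20], "roll": 0, "jaw": 30},
  {"travel": [-45, 0, 0], "roll": 0, "jaw": 30},
  {"travel": [-45, 2, 0], "roll": 0, "jaw": 30},
  {"travel": [-45, 2, 0], "roll": 0, "jaw": 30},
  {"travel": [-45, 4, 0], "roll": 0, "jaw": 30},
  {"travel": [-30, 0, 0], "roll": 0, "jaw": 30},
  {"travel": [-10, 0, 0], "roll": 0, "jaw": 30},
])

```text
clock: 11.65
tool_pos: [0.6049, 0.1457, 0.2775]
orientation: [180.0, -0.0, -100.5]
force: [-1.2, -0.9, -3.5]
opening: 0.049
gripper_force: 30.0
```

```bash
python3 - <<'E'
from h import *
o,im=snap("wrist","w8");print(o["tool_pos"].round(4),o["orientation"].round(1),tool([*chest(-20,-60),.06],o))
snap("scene","s8");snap("top","t8")
a=cv2.imread("pics/s8.png")[60:220,240:400];b=im
cv2.imwrite("pics/m8.png",np.hstack([cv2.resize(a,(384,384)),cv2.resize(b,(416,384))]))
E
```

```text
[0.6049 0.1457 0.2775] [ 180.    -0.  -100.5] [ -1.9  -0.7 217.5]
```

View pics/m8.png

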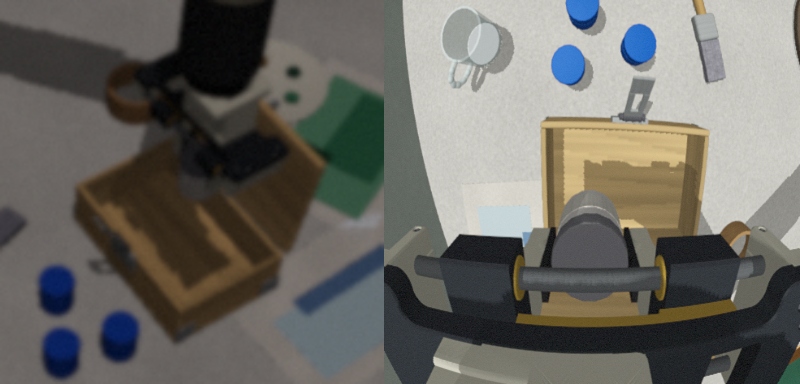

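The wrist view shows the chest's front corners at about wrist px (196,122) and (397,130), with the hasp hinge at (303,118) and its end at (317,80).

```bash
python3 - <<'E'
from h import *
o=dict(tool_pos=np.array([.6049,.1457,.2775]),orientation=np.array([180,0,-100.5]))
W=lambda x,y:((x-384)*512/416,y)
a=onz("wrist",W(543,122),.08,o);b=onz("wrist",W(707,129),.08,o)
d=b-a;yaw=np.degrees(np.arctan2(d[1],d[0]))
print(a,b,np.linalg.norm(d[:2]),yaw-90)
cx=np.array([np.cos(np.radians(yaw-90)),np.sin(np.radians(yaw-90))]);print("centre",((a+b)[:2]/2+.085*cx).round(4))
print("hinge",onz("wrist",W(630,118),.095,o))
for z in(.15,.16,.17):print("hasp end",z,onz("wrist",W(641,80),z,o).round(3))
E
```

```text
[0.65885772 0.07799707 0.08      ] [0.42236154 0.124714   0.08      ] 0.24106620600527398 78.82577912158806
centre [0.5571 0.1847]
hinge [0.5412092  0.09430626 0.095     ]
hasp end 0.15 [0.532 0.057 0.15 ]
hasp end 0.16 [0.534 0.057 0.16 ]
hasp end 0.17 [0.536 0.057 0.17 ]
```

Emit:
apply_moves([
  {"travel": [-5, 0, 20], "roll": 0, "jaw": 30},
  {"travel": [0, 0, 35], "roll": 0, "jaw": 30},
  {"travel": [0, 0, 40], "roll": 0, "jaw": 30},
  {"travel": [0, 0, 40], "roll": 0, "jaw": 30},
  {"travel": [0, 0, 40], "roll": 0, "jaw": 30},
  {"travel": [0, 0, 25], "roll": 0, "jaw": 30},
  {"travel": [0, 0, 12], "roll": 0, "jaw": 30},
  {"travel": [0, 0, 2], "roll": 0, "jaw": 30},
  {"travel": [0, 0, 0], "roll": 0, "jaw": 30},
  {"travel": [0, 0, 0], "roll": 0, "jaw": 30},
])

```text
clock: 12.8
tool_pos: [0.6068, 0.1478, 0.066]
orientation: [-179.9, 0.1, -100.7]
force: [-0.3, -0.1, -1.5]
opening: 0.0491
gripper_force: 30.0
```

Emit:
apply_moves([
  {"travel": [0, 0, 2], "roll": 0, "jaw": 30},
  {"travel": [0, 0, 2], "roll": 0, "jaw": 30},
  {"travel": [0, 0, 1], "roll": 0, "jaw": 30},
  {"travel": [0, 0, 0], "roll": 0, "jaw": 30},
])

```text
clock: 13.2
tool_pos: [0.6055, 0.1476, 0.0592]
orientation: [180.0, -0.0, -100.7]
force: [0.5, -0.8, -2.5]
opening: 0.0489
gripper_force: 30.0
```

Emit:
apply_moves([
  {"travel": [0, 0, 1], "roll": 0, "jaw": 30},
  {"travel": [0, 0, 0], "roll": 0, "jaw": 66},
  {"travel": [0, 0, 0], "roll": 0, "jaw": 66},
  {"travel": [0, 0, 0], "roll": 0, "jaw": 66},
  {"travel": [0, 0, -30], "roll": 0, "jaw": 66},
  {"travel": [0, 0, -45], "roll": 0, "jaw": 66},
  {"travel": [0, 0, -45], "roll": 0, "jaw": 66},
  {"travel": [0, 0, -45], "roll": 0, "jaw": 66},
  {"travel": [20, 0, -40], "roll": 0, "jaw": 66},
  {"travel": [40, 0, 0], "roll": 0, "jaw": 66},
])

```text
clock: 14.2
tool_pos: [0.5977, 0.0903, 0.2701]
orientation: [-179.4, 0.3, -100.5]
force: [0.9, -0.9, 0.1]
opening: 0.0659
gripper_force: 0.0
```

```bash
python3 - <<'E'
from h import *
o=ctrl.get_obs();print(o["tool_pos"].round(3),o["force"].round(2))
for p in [(.672,-.181),(.604,-.283)]:print(tool([*p,.21],o)-[42,0,0])
E
```

```text
[0.598 0.09  0.27 ] [ 0.91 -0.91  0.07]
[ 211.6 -121.7   60.1]
[324.2 -73.4  59. ]
```

Emit:
apply_moves([
  {"travel": [40, -25, 0], "roll": 0, "jaw": 80},
  {"travel": [45, -30, 0], "roll": 0, "jaw": 80},
  {"travel": [45, -30, 0], "roll": 0, "jaw": 80},
  {"travel": [45, -25, 20], "roll": 0, "jaw": 80},
  {"travel": [30, -12, 30], "roll": 0, "jaw": 80},
  {"travel": [0, 0, 10], "roll": 0, "jaw": 80},
  {"travel": [0, 0, 0], "roll": 0, "jaw": 80},
  {"travel": [0, 0, 0], "roll": 0, "jaw": 80},
])

```text
clock: 15.0
tool_pos: [0.6721, -0.1229, 0.2059]
orientation: [-180.0, -0.0, -100.6]
force: [0.6, 0.1, 0.4]
opening: 0.0797
gripper_force: 0.0
```

```bash
python3 - <<'E'
from h import *
o,j=caps("w9",[(.604,-.283),(.673,-.181)]);print(o["tool_pos"].round(4))
for x in j:print(x)
E
```

```text
[ 0.6721 -0.1229  0.2059]
(array([ 0.607, -0.286]), array([290.,  10.,  26.], dtype=float32), np.float64(25.8), array([172.3,  34.6, 158.9]))
(array([ 0.67 , -0.184]), array([244., 122.,  27.], dtype=float32), np.float64(25.6), array([ 60.2,  -8.6, 158.9]))
```

View pics/w9.png

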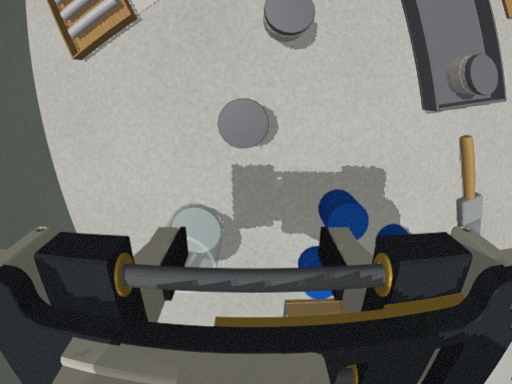

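The cap is at (244,122), and the mug is clear of the descent.

Emit:
apply_moves([
  {"travel": [40, -4, 0], "roll": 0, "jaw": 80},
  {"travel": [20, -4, 25], "roll": 0, "jaw": 80},
  {"travel": [0, 0, 40], "roll": 0, "jaw": 80},
  {"travel": [0, 0, 40], "roll": 0, "jaw": 80},
  {"travel": [0, 0, 35], "roll": 0, "jaw": 80},
  {"travel": [0, 0, 18], "roll": 0, "jaw": 80},
  {"travel": [0, 0, 0], "roll": 0, "jaw": 80},
  {"travel": [0, 0, 0], "roll": 0, "jaw": 30},
  {"travel": [0, 0, 0], "roll": 0, "jaw": 30},
  {"travel": [0, 0, 0], "roll": 0, "jaw": 30},
])

```text
clock: 16.05
tool_pos: [0.6698, -0.1835, 0.0493]
orientation: [-179.8, 0.0, -100.6]
force: [-0.4, 0.7, 0.1]
opening: 0.0616
gripper_force: 0.0
```

Emit:
apply_moves([
  {"travel": [0, 0, 0], "roll": 0, "jaw": 30},
  {"travel": [0, 0, 0], "roll": 0, "jaw": 30},
  {"travel": [0, 0, -20], "roll": 0, "jaw": 30},
  {"travel": [0, 0, -40], "roll": 0, "jaw": 30},
  {"travel": [0, 0, -40], "roll": 0, "jaw": 30},
  {"travel": [0, 0, 0], "roll": 0, "jaw": 30},
  {"travel": [0, 0, 0], "roll": 0, "jaw": 30},
  {"travel": [0, 0, 0], "roll": 0, "jaw": 30},
  {"travel": [0, 0, 0], "roll": 0, "jaw": 30},
  {"travel": [0, 0, 0], "roll": 0, "jaw": 30},
])

```text
clock: 17.05
tool_pos: [0.668, -0.1837, 0.1458]
orientation: [179.9, -0.0, -100.7]
force: [0.2, 0.5, -0.9]
opening: 0.0492
gripper_force: 30.0
```

```bash
sed -i 's/^CH=.*/CH=np.array([.556,.183]);CY=78.8/' h.py; python3 - <<'E'
from h import *
for i in range(3):
    o,im=snap("wrist",f"w10_{i}");print(o["force"].round(2),o["tool_pos"].round(3),o["opening"],o["gripper_force"])
for p in [(-20,60),(25,0)]: print(tool([*chest(*p),.06],o))
print(tool([.382,-.26,.054],o))
E
```

```text
[ 0.19  0.51 -0.91] [ 0.668 -0.184  0.146] 0.04915273035816766 29.999842643737793
[-0.33 -0.65 -1.18] [ 0.668 -0.184  0.146] 0.04939535553108276 29.99996066093445
[ 0.8   0.22 -1.62] [ 0.668 -0.184  0.146] 0.04912709849679187 29.999845325946808
[-320.2  238.3   86.5]
[-364.7  177.8   86.4]
[127.9 267.1  92.6]
```

Fz is about -1.2 N, so this one is empty and goes in the tray.

Emit:
apply_moves([
  {"travel": [15, 30, 0], "roll": 0, "jaw": 30},
  {"travel": [20, 42, 0], "roll": 0, "jaw": 30},
  {"travel": [20, 42, 0], "roll": 0, "jaw": 30},
  {"travel": [20, 42, 0], "roll": 0, "jaw": 30},
  {"travel": [20, 42, 0], "roll": 0, "jaw": 30},
  {"travel": [20, 42, 0], "roll": 0, "jaw": 30},
  {"travel": [15, 26, 10], "roll": 0, "jaw": 30},
  {"travel": [0, 0, 35], "roll": 0, "jaw": 30},
  {"travel": [0, 0, 30], "roll": 0, "jaw": 30},
  {"travel": [0, 0, 12], "roll": 0, "jaw": 30},
])

```text
clock: 18.2
tool_pos: [0.3815, -0.2621, 0.0581]
orientation: [179.9, 0.0, -100.7]
force: [0.8, 0.3, -1.0]
opening: 0.0494
gripper_force: 30.0
```

Emit:
apply_moves([
  {"travel": [0, 0, 3], "roll": 0, "jaw": 30},
  {"travel": [0, 0, 0], "roll": 0, "jaw": 30},
])

```text
clock: 18.4
tool_pos: [0.3832, -0.2623, 0.057]
orientation: [180.0, -0.0, -100.7]
force: [-0.1, -0.1, 0.1]
opening: 0.0489
gripper_force: 30.0
```

```bash
python3 - <<'E'
from h import *
o,im=snap("wrist","w11");print(o["force"].round(2),o["tool_pos"].round(3),tool([.382,-.262,.054],o))
E
```

```text
[-0.06 -0.15  0.11] [ 0.383 -0.262  0.057] [-0.1  1.2  3. ]
```

Emit:
apply_moves([
  {"travel": [0, 0, 2], "roll": 0, "jaw": 30},
  {"travel": [0, 0, 0], "roll": 0, "jaw": 64},
  {"travel": [0, 0, 0], "roll": 0, "jaw": 64},
  {"travel": [0, 0, 0], "roll": 0, "jaw": 64},
  {"travel": [0, 0, -30], "roll": 0, "jaw": 64},
  {"travel": [0, 0, -40], "roll": 0, "jaw": 64},
  {"travel": [-10, -20, -40], "roll": 0, "jaw": 64},
  {"travel": [-13, -42, -40], "roll": 0, "jaw": 80},
  {"travel": [-13, -42, 0], "roll": 0, "jaw": 80},
  {"travel": [-13, -42, 0], "roll": 0, "jaw": 80},
])

```text
clock: 19.45
tool_pos: [0.5308, -0.2418, 0.2011]
orientation: [-179.8, 0.0, -100.7]
force: [-0.9, -0.4, -1.0]
opening: 0.0788
gripper_force: 0.0
```

Emit:
apply_moves([
  {"travel": [-13, -42, 0], "roll": 0, "jaw": 80},
  {"travel": [0, -34, 0], "roll": 0, "jaw": 80},
  {"travel": [0, 0, 0], "roll": 0, "jaw": 80},
  {"travel": [0, 0, 0], "roll": 0, "jaw": 80},
])

```text
clock: 19.85
tool_pos: [0.6058, -0.2431, 0.1977]
orientation: [179.9, 0.0, -100.7]
force: [-0.3, -0.2, -0.3]
opening: 0.0798
gripper_force: 0.0
```

```bash
python3 - <<'E'
from h import *
o,j=caps("w12",[(.605,-.284),(.382,-.20),(.382,-.262)]);print(o["tool_pos"].round(4))
for x in j:print(x)
E
```

```text
[ 0.6058 -0.2431  0.1977]
(array([ 0.593, -0.285]), array([258., 140.,  21.], dtype=float32), np.float64(26.1), array([ 43.7,   4.8, 150.7]))
(array([ 0.37 , -0.203]), array([458., 182.,  20.], dtype=float32), np.float64(17.2), array([  3.8, 239.2, 151.1]))
(array([ 0.386, -0.264]), array([446., 132.,  20.], dtype=float32), np.float64(17.7), array([ 60.7, 211.7, 151.1]))
```

View pics/w12.png

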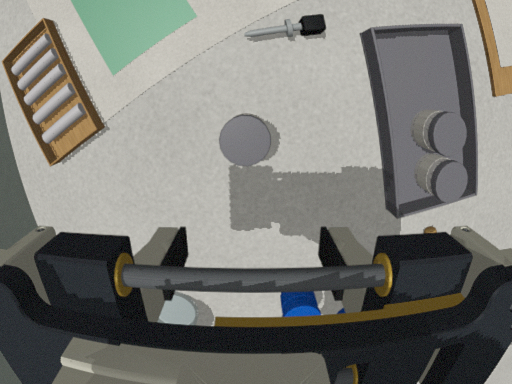

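Two jars stand in the tray. The last jar's cap is at (246,140); the Hough fit was off. The pin's tip is at (245,36) and its grip at (313,25).

Emit:
apply_moves([
  {"travel": [42, -6, 0], "roll": 0, "jaw": 80},
  {"travel": [0, 0, 30], "roll": 0, "jaw": 80},
  {"travel": [0, 0, 40], "roll": 0, "jaw": 80},
  {"travel": [0, 0, 40], "roll": 0, "jaw": 80},
  {"travel": [0, 0, 28], "roll": 0, "jaw": 80},
  {"travel": [0, 0, 12], "roll": 0, "jaw": 80},
  {"travel": [0, 0, 0], "roll": 0, "jaw": 80},
  {"travel": [0, 0, 0], "roll": 0, "jaw": 30},
  {"travel": [0, 0, 0], "roll": 0, "jaw": 30},
  {"travel": [0, 0, 0], "roll": 0, "jaw": 30},
])

```text
clock: 20.9
tool_pos: [0.6049, -0.2858, 0.0506]
orientation: [-179.8, -0.0, -100.7]
force: [0.0, 0.3, 0.5]
opening: 0.062
gripper_force: 0.0
```

Emit:
apply_moves([
  {"travel": [0, 0, 0], "roll": 0, "jaw": 30},
  {"travel": [0, 0, 0], "roll": 0, "jaw": 30},
  {"travel": [0, 0, -20], "roll": 0, "jaw": 30},
  {"travel": [0, 0, -40], "roll": 0, "jaw": 30},
  {"travel": [0, 0, -40], "roll": 0, "jaw": 30},
  {"travel": [0, 0, 0], "roll": 0, "jaw": 30},
  {"travel": [0, 0, 0], "roll": 0, "jaw": 30},
  {"travel": [0, 0, 0], "roll": 0, "jaw": 30},
  {"travel": [0, 0, 0], "roll": 0, "jaw": 30},
  {"travel": [0, 0, 0], "roll": 0, "jaw": 30},
])

```text
clock: 21.9
tool_pos: [0.6032, -0.2854, 0.1472]
orientation: [179.9, 0.0, -100.7]
force: [0.1, 0.6, -3.9]
opening: 0.0493
gripper_force: 30.0
```

```bash
python3 - <<'E'
from h import *
for i in range(3):
    o,im=snap("wrist",f"w13_{i}");print(o["force"].round(2),o["tool_pos"].round(3),o["opening"],o["gripper_force"])
for p in [(-20,60),(25,0)]: print(tool([*chest(*p),.06],o))
print(tool([.382,-.32,.054],o))
E
```

```text
[ 0.07  0.57 -3.87] [ 0.603 -0.285  0.147] 0.049274134577085765 29.9994894862175
[-0.13 -0.35 -3.39] [ 0.603 -0.285  0.147] 0.048955758061373165 29.9996280670166
[-0.02  0.07 -2.8 ] [ 0.604 -0.286  0.148] 0.04913039574887536 29.999535083770752
[-432.2  193.5   88.1]
[-476.6  133.1   88. ]
[ 74.9 211.2  94.1]
```

Fz is about -3.4 N, so this one is full and goes in the chest at (-20,+60). The shift is (-432,193).

Emit:
apply_moves([
  {"travel": [-20, 10, -30], "roll": 0, "jaw": 30},
  {"travel": [-40, 20, -40], "roll": 0, "jaw": 30},
  {"travel": [-45, 20, -40], "roll": 0, "jaw": 30},
  {"travel": [-45, 20, -20], "roll": 0, "jaw": 30},
  {"travel": [-45, 20, 0], "roll": 0, "jaw": 30},
  {"travel": [-45, 20, 0], "roll": 0, "jaw": 30},
  {"travel": [-45, 20, 0], "roll": 0, "jaw": 30},
  {"travel": [-45, 20, 0], "roll": 0, "jaw": 30},
  {"travel": [-45, 20, 0], "roll": 0, "jaw": 30},
  {"travel": [-40, 20, 0], "roll": 0, "jaw": 30},
])

```text
clock: 23.05
tool_pos: [0.4983, 0.1393, 0.2627]
orientation: [-180.0, 0.0, -100.6]
force: [1.4, 0.2, -3.0]
opening: 0.0496
gripper_force: 30.0
```

Emit:
apply_moves([
  {"travel": [-17, 3, 0], "roll": 0, "jaw": 30},
  {"travel": [0, 0, 0], "roll": 0, "jaw": 30},
  {"travel": [0, 0, 0], "roll": 0, "jaw": 30},
])

```text
clock: 23.35
tool_pos: [0.4992, 0.1545, 0.2623]
orientation: [180.0, -0.0, -100.6]
force: [0.0, -0.2, -3.4]
opening: 0.0492
gripper_force: 30.0
```

```bash
python3 - <<'E'
from h import *
o,im=snap("wrist","w14");print(o["tool_pos"].round(4),tool([*chest(-20,60),.0595],o))
E
```

```text
[0.4992 0.1545 0.2623] [-19.1   9.6 202.8]
```

View pics/w14.png

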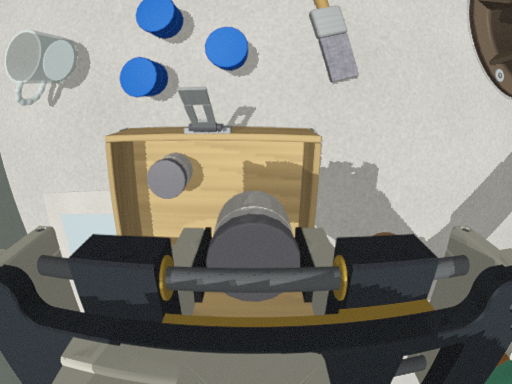

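The first full jar stands upright inside, and the right-hand spot is free. Lowering the second.

Emit:
apply_moves([
  {"travel": [-15, 4, 20], "roll": 0, "jaw": 30},
  {"travel": [0, 0, 35], "roll": 0, "jaw": 30},
  {"travel": [0, 0, 40], "roll": 0, "jaw": 30},
  {"travel": [0, 0, 40], "roll": 0, "jaw": 30},
  {"travel": [0, 0, 35], "roll": 0, "jaw": 30},
  {"travel": [0, 0, 20], "roll": 0, "jaw": 30},
  {"travel": [0, 0, 9], "roll": 0, "jaw": 30},
  {"travel": [0, 0, 2], "roll": 0, "jaw": 30},
  {"travel": [0, 0, 0], "roll": 0, "jaw": 30},
  {"travel": [0, 0, 0], "roll": 0, "jaw": 30},
])

```text
clock: 24.4
tool_pos: [0.4991, 0.1703, 0.0627]
orientation: [-179.9, 0.1, -100.7]
force: [-0.1, -0.4, -2.9]
opening: 0.0488
gripper_force: 30.0
```

Emit:
apply_moves([
  {"travel": [0, 0, 3], "roll": 0, "jaw": 30},
  {"travel": [0, 0, 0], "roll": 0, "jaw": 30},
  {"travel": [0, 0, 0], "roll": 0, "jaw": 66},
  {"travel": [0, 0, 0], "roll": 0, "jaw": 66},
  {"travel": [0, 0, 0], "roll": 0, "jaw": 66},
  {"travel": [0, 0, -30], "roll": 0, "jaw": 66},
  {"travel": [0, 0, -45], "roll": 0, "jaw": 66},
  {"travel": [0, 0, -45], "roll": 0, "jaw": 66},
  {"travel": [0, 0, -45], "roll": 0, "jaw": 66},
  {"travel": [0, 0, -45], "roll": 0, "jaw": 66},
])

```text
clock: 25.4
tool_pos: [0.4979, 0.1698, 0.2708]
orientation: [-180.0, 0.0, -100.7]
force: [1.6, 0.4, -0.2]
opening: 0.0661
gripper_force: 0.0
```

Emit:
apply_moves([
  {"travel": [0, 0, -45], "roll": 0, "jaw": 40},
  {"travel": [0, -10, -45], "roll": 0, "jaw": 20},
  {"travel": [-20, -15, -45], "roll": 0, "jaw": 0},
  {"travel": [-30, -15, -45], "roll": 0, "jaw": 0},
  {"travel": [-35, -15, -20], "roll": 0, "jaw": 0},
  {"travel": [-20, -5, 0], "roll": 0, "jaw": 0},
  {"travel": [0, 0, 0], "roll": 0, "jaw": 0},
  {"travel": [0, 0, 0], "roll": 0, "jaw": 0},
  {"travel": [0, 0, 0], "roll": 0, "jaw": 0},
])

```text
clock: 26.3
tool_pos: [0.5734, 0.258, 0.4624]
orientation: [-180.0, -0.0, -100.7]
force: [-0.6, -0.5, 0.5]
opening: 0.002
gripper_force: 0.0
```

```bash
python3 - <<'E'
from h import *
o,im=snap("wrist","w15");print(o["tool_pos"].round(4),o["orientation"].round(1))
_,s=snap("scene","s15")
a=cv2.convertScaleAbs(s[80:200,260:390],alpha=1.5)
cv2.imwrite("pics/m15.png",np.hstack([cv2.resize(a,(288,384)),im]))
E
```

```text
[0.5734 0.258  0.4624] [-180.    -0.  -100.7]
```

View pics/m15.png

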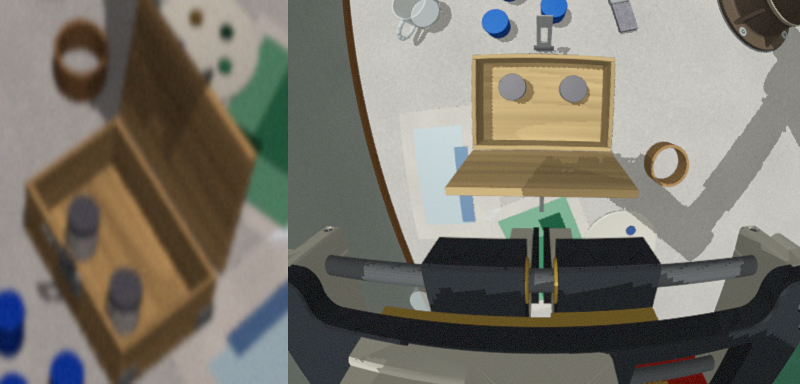

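Both full jars stand upright in the chest. In wrist px the chest front corners are (184,55) and (328,58), the rear ones (184,148) and (324,148), and the lid's free edge runs (158,192)–(349,192). The staple is at (253,203), behind the lid.

```bash
python3 - <<'E'
from h import *
o=dict(tool_pos=np.array([.5734,.258,.4624]),orientation=np.array([180,0,-100.7]))
z=.08
P=[onz("wrist",p,z,o)[:2] for p in [(184,55),(328,58),(324,148),(184,148)]]
P=np.array(P);print(P.round(4),np.linalg.norm(np.diff(P,axis=0),axis=1))
f=P[1]-P[0];b=P[2]-P[3];print([np.degrees(np.arctan2(d[1],d[0]))-90 for d in (f,b)],P.mean(0))
for z in(.2,.23,.25,.26):
    a,b=[onz("wrist",p,z,o)[:2] for p in [(158,192),(349,192)]];m=(a+b)/2-CH
    c,s=np.cos(np.radians(CY)),np.sin(np.radians(CY))
    print(z,np.linalg.norm(a-b),"chest xy of edge",c*m[0]+s*m[1],-s*m[0]+c*m[1])
E
```

```text
[[0.6615 0.0761]
 [0.4163 0.1271]
 [0.449  0.2858]
 [0.6967 0.2392]] [0.25052271 0.16206944 0.25207758]
[np.float64(78.24944410082782), np.float64(79.35312530430727)] [0.5558793  0.18204202]
0.2 0.2801718096737846 chest xy of edge 0.12518046860430773 -0.0017087358016341543
0.23 0.2591513210470958 chest xy of edge 0.1152899855198242 -0.0018372850608590237
0.25 0.24513766196263673 chest xy of edge 0.10869633013016847 -0.0019229845670090187
0.26 0.23813083242040717 chest xy of edge 0.10539950243534059 -0.001965834320083907
```

```bash
python3 - <<'E'
from h import *
o=ctrl.get_obs();print(o["tool_pos"].round(4),o["orientation"].round(1))
pts=[(165,.30),(165,.247)]
for th in [1.7,1.5,1.3,1.1,.9,.7,.5,.35,.2,.1,0]:
    s=145;px=85-s*np.cos(th)+12*np.sin(th);pz=80.5+s*np.sin(th)+12*np.cos(th)
    pts.append((px+9.5,pz/1000+.022))
prev=np.zeros(3)
for x,z in pts:
    t=tool([*chest(x,45),z],o);print(round(x),round(z,3),(t-prev).round(1));prev=t
E
```

```text
[0.5734 0.2579 0.4627] [-180.     0.  -100.7]
165 0.3 [-88.6  46.8 162.8]
165 0.247 [ 0.1  0.1 53. ]
125 0.245 [39.9  0.3  2.2]
96 0.248 [28.9  0.3 -3.3]
67 0.245 [28.9  0.3  2.6]
39 0.237 [27.8  0.2  8.2]
14 0.224 [25.7  0.3 13.7]
-9 0.205 [22.4  0.2 18.4]
-27 0.183 [18.4  0.1 22.5]
-38 0.163 [10.6  0.1 19.1]
-45 0.143 [ 7.6  0.1 20.4]
-49 0.129 [ 3.4  0.1 14.2]
-50 0.114 [ 1.9  0.  14.4]
```

Emit:
apply_moves([
  {"travel": [-30, 16, 0], "roll": 0, "jaw": 0},
  {"travel": [-30, 16, 0], "roll": 0, "jaw": 0},
  {"travel": [-28, 15, 0], "roll": 0, "jaw": 0},
  {"travel": [0, 0, 35], "roll": 0, "jaw": 0},
  {"travel": [0, 0, 45], "roll": 0, "jaw": 0},
  {"travel": [0, 0, 45], "roll": 0, "jaw": 0},
  {"travel": [0, 0, 45], "roll": 0, "jaw": 0},
  {"travel": [0, 0, 38], "roll": 0, "jaw": 0},
  {"travel": [0, 0, 8], "roll": 0, "jaw": 0},
  {"travel": [0, 0, 0], "roll": 0, "jaw": 0},
])

```text
clock: 27.4
tool_pos: [0.5438, 0.3532, 0.2461]
orientation: [180.0, -0.1, -100.7]
force: [-0.2, -0.5, 1.2]
opening: 0.0001
gripper_force: 0.0
```

Emit:
apply_moves([
  {"travel": [15, 0, 0], "roll": 0, "jaw": 0},
  {"travel": [15, 0, 0], "roll": 0, "jaw": 0},
  {"travel": [15, 0, 0], "roll": 0, "jaw": 0},
  {"travel": [15, 0, -1], "roll": 0, "jaw": 0},
  {"travel": [15, 0, 0], "roll": 0, "jaw": 0},
  {"travel": [14, 0, 1], "roll": 0, "jaw": 0},
  {"travel": [14, 0, 3], "roll": 0, "jaw": 0},
  {"travel": [14, 0, 5], "roll": 0, "jaw": 0},
  {"travel": [0, 0, 0], "roll": 0, "jaw": 0},
])

```text
clock: 28.3
tool_pos: [0.5213, 0.2365, 0.2372]
orientation: [179.9, -0.1, -100.7]
force: [-0.6, -0.3, 0.3]
opening: 0.0003
gripper_force: 0.0
```

```bash
cat >> h.py <<'E'
def inchest(p):
    c,s=np.cos(np.radians(CY)),np.sin(np.radians(CY));d=(np.asarray(p)[:2]-CH)*1000
    return np.round([c*d[0]+s*d[1],-s*d[0]+c*d[1]],1)
E
python3 - <<'E'
from h import *
o=ctrl.get_obs();print(inchest(o["tool_pos"]),o["tool_pos"],o["force"].round(1))
E
```

```text
[45.7 44.4] [0.52128429 0.23650033 0.23720587] [-0.6 -0.3  0.3]
```

Emit:
apply_moves([
  {"travel": [7, 0, 1], "roll": 0, "jaw": 0},
  {"travel": [13, 0, 6], "roll": 0, "jaw": 0},
  {"travel": [13, 0, 7], "roll": 0, "jaw": 0},
  {"travel": [12, 0, 9], "roll": 0, "jaw": 0},
  {"travel": [11, 0, 10], "roll": 0, "jaw": 0},
  {"travel": [9, 0, 11], "roll": 0, "jaw": 0},
  {"travel": [9, 0, 12], "roll": 0, "jaw": 0},
])

```text
clock: 29.0
tool_pos: [0.5082, 0.1649, 0.1813]
orientation: [180.0, -0.0, -100.7]
force: [-1.8, 0.6, 1.7]
opening: 0.0004
gripper_force: 0.7
```

Emit:
apply_moves([
  {"travel": [6, 0, 10], "roll": 0, "jaw": 0},
  {"travel": [5, 0, 10], "roll": 0, "jaw": 0},
  {"travel": [4, 0, 10], "roll": 0, "jaw": 0},
  {"travel": [4, 0, 10], "roll": 0, "jaw": 0},
  {"travel": [2, 0, 8], "roll": 0, "jaw": 0},
  {"travel": [2, 0, 7], "roll": 0, "jaw": 0},
  {"travel": [1, 0, 7], "roll": 0, "jaw": 0},
  {"travel": [0, 0, 5], "roll": 0, "jaw": 0},
])

```text
clock: 29.8
tool_pos: [0.504, 0.1423, 0.1146]
orientation: [180.0, -0.0, -100.7]
force: [-3.2, -1.0, 14.9]
opening: 0.0008
gripper_force: 9.7
```

```bash
python3 - <<'E'
from h import *
o=ctrl.get_obs();print(inchest(o["tool_pos"]),o["tool_pos"],o["force"].round(1))
E
```

```text
[-50.   43.1] [0.50403428 0.14234686 0.11462432] [-3.2 -1.  14.9]
```

Contact at 15 N with the tip at z = 92.6 mm, so the lid is shut. Rising to look at the staple and hasp.

Emit:
apply_moves([
  {"travel": [0, 0, -20], "roll": 0, "jaw": 0},
  {"travel": [0, 0, -45], "roll": 0, "jaw": 0},
  {"travel": [-10, -15, -45], "roll": 0, "jaw": 0},
  {"travel": [-10, -15, -45], "roll": 0, "jaw": 0},
  {"travel": [-10, -12, -45], "roll": 0, "jaw": 0},
  {"travel": [0, 0, 0], "roll": 0, "jaw": 0},
  {"travel": [0, 0, 0], "roll": 0, "jaw": 0},
  {"travel": [0, 0, 0], "roll": 0, "jaw": 0},
])

```text
clock: 30.6
tool_pos: [0.5502, 0.1641, 0.314]
orientation: [179.9, -0.1, -100.7]
force: [-0.4, 0.8, 0.3]
opening: 0.0006
gripper_force: 0.0
```

```bash
python3 - <<'E'
from h import *
o,im=snap("wrist","w16");print(o["tool_pos"].round(4).tolist(),o["orientation"].round(2),inchest(o["tool_pos"]))
_,s=snap("scene","s16");_,t=snap("top","t16")
print(proj("wrist",[*chest(-60,0),.12],o),proj("wrist",[*chest(-93,0),.095],o))
a=cv2.resize(im[30:190,140:370],(552,384),interpolation=cv2.INTER_CUBIC)
b=cv2.convertScaleAbs(cv2.resize(t[165:235,350:400],(240,336)),alpha=1.5);b=np.vstack([b,np.zeros((48,240,3),np.uint8)])
cv2.imwrite("pics/m16.png",np.hstack([a,b]))
E
```

```text
[0.5502, 0.1641, 0.314] [ 1.7990e+02 -6.0000e-02 -1.0067e+02] [-19.7   2. ]
[251.5990507  136.18348374] [251.92520453 106.16358168]
```

View pics/m16.png

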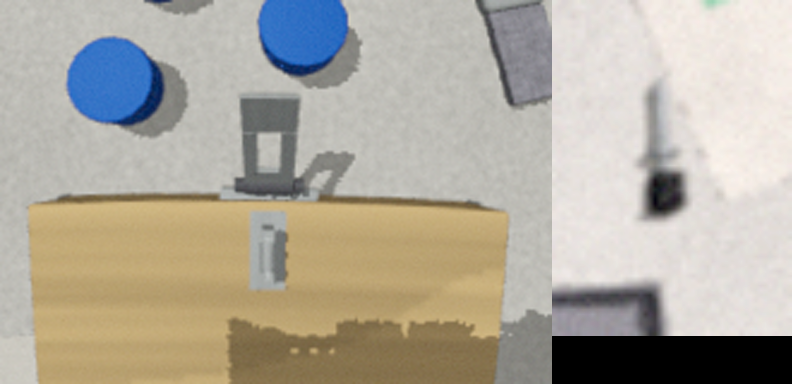

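The lid is shut. In wrist px the staple sits at about (251,135) and the hasp hinge at (252.5,107.5), both within 0.5 mm of prediction. The hasp leans outward with its end at (252.5,69.6). The pin still lies in place, shaft pointing toward +x.

```bash
python3 - <<'E'
from h import *
from scipy.optimize import minimize_scalar
oo=dict(tool_pos=np.array([.5502,.1641,.314]),orientation=np.array([179.9,-.06,-100.67]))
f=lambda t:abs(proj("wrist",[*chest(-93+78*np.cos(t),0),.095+.078*np.sin(t)],oo)[1]-69.6)
th=minimize_scalar(f,bounds=(1.57,2.6),method="bounded").x;print("hasp",th)
for uv in[(251.2,135)]:print(inchest(onz("wrist",uv,.1195,oo)))
print([inchest(onz("wrist",uv,.0925,oo)) for uv in[(151.7,115.4),(351.7,117.5)]])
o=ctrl.get_obs()
pts=[(-165,.33),(-165,.172)]
for t in [1.6,1.4,1.2,1,.8,.6,.45,.3,.2,.1,0]:
    s=74;pts.append((-93+s*np.cos(t)-2*np.sin(t)-9.5,(95+s*np.sin(t)+2*np.cos(t))/1000+.022-(.012 if t>1.5 else 0)))
prev=np.zeros(3)
for x,z in pts:
    t=tool([*chest(x,0),z],o);print(round(x),round(z,3),(t-prev).round(1));prev=t
E
```

```text
hasp 2.0712254106721817
[-61.2  -0.4]
[array([ -84.1, -124.5]), array([-83.7, 124.1])]
-165 0.33 [145.3  -0.5 -15.8]
-165 0.172 [ -0.3  -0.2 158. ]
-107 0.179 [-58.3  -0.6  -7. ]
-92 0.19 [-14.7  -0.1 -11.3]
-78 0.187 [-14.4  -0.1   3.5]
-64 0.18 [-13.3  -0.2   6.3]
-52 0.171 [-11.9  -0.1   8.9]
-43 0.16 [-9.8 -0.1 11. ]
-37 0.151 [-5.8 -0.1  9.5]
-32 0.141 [-4.4  0.  10.2]
-30 0.134 [-2.  -0.1  7.1]
-29 0.126 [-1.4  0.   7.3]
-28 0.119 [-0.5  0.   7.3]
```

Emit:
apply_moves([
  {"travel": [35, 0, 0], "roll": 0, "jaw": 0},
  {"travel": [40, 0, 0], "roll": 0, "jaw": 0},
  {"travel": [40, 0, 0], "roll": 0, "jaw": 0},
  {"travel": [30, -1, 0], "roll": 0, "jaw": 0},
  {"travel": [0, 0, 35], "roll": 0, "jaw": 0},
  {"travel": [0, 0, 40], "roll": 0, "jaw": 0},
  {"travel": [0, 0, 40], "roll": 0, "jaw": 0},
  {"travel": [0, 0, 27], "roll": 0, "jaw": 0},
  {"travel": [0, 0, 0], "roll": 0, "jaw": 0},
  {"travel": [0, 0, 0], "roll": 0, "jaw": 0},
])

```text
clock: 31.75
tool_pos: [0.5252, 0.0214, 0.1735]
orientation: [180.0, -0.1, -100.6]
force: [1.0, 1.2, 1.1]
opening: 0.0008
gripper_force: 0.0
```

```bash
python3 - <<'E'
from h import *
o=ctrl.get_obs();print(inchest(o["tool_pos"]),o["tool_pos"],o["force"].round(1))
E
```

```text
[-164.5   -1.2] [0.52518797 0.0214248  0.17347458] [1.  1.2 1.1]
```

Emit:
apply_moves([
  {"travel": [-15, 1, -1], "roll": 0, "jaw": 0},
  {"travel": [-15, 0, -2], "roll": 0, "jaw": 0},
  {"travel": [-15, 0, -2], "roll": 0, "jaw": 0},
  {"travel": [-13, 0, -2], "roll": 0, "jaw": 0},
  {"travel": [-8, 0, -5], "roll": 0, "jaw": 0},
  {"travel": [-7, 0, -5], "roll": 0, "jaw": 0},
  {"travel": [-14, 0, 3], "roll": 0, "jaw": 0},
  {"travel": [-13, 0, 6], "roll": 0, "jaw": 0},
  {"travel": [-12, 0, 9], "roll": 0, "jaw": 0},
])

```text
clock: 32.65
tool_pos: [0.5454, 0.1331, 0.1719]
orientation: [-179.9, 0.0, -100.7]
force: [1.2, -0.7, -0.2]
opening: 0.0005
gripper_force: 0.3
```

Emit:
apply_moves([
  {"travel": [-10, 0, 11], "roll": 0, "jaw": 0},
  {"travel": [-6, 0, 10], "roll": 0, "jaw": 0},
  {"travel": [-4, 0, 10], "roll": 0, "jaw": 0},
  {"travel": [-2, 0, 7], "roll": 0, "jaw": 0},
  {"travel": [-1, 0, 7], "roll": 0, "jaw": 0},
  {"travel": [0, 0, 0], "roll": 0, "jaw": 0},
])

```text
clock: 33.25
tool_pos: [0.5485, 0.154, 0.126]
orientation: [179.9, -0.1, -100.7]
force: [0.4, -1.1, -0.8]
opening: 0.0003
gripper_force: 0.0
```

```bash
python3 - <<'E'
from h import *
o=ctrl.get_obs();print(inchest(o["tool_pos"]),o["tool_pos"],o["force"].round(1))
E
```

```text
[-29.9   1.8] [0.54846624 0.15396893 0.12601254] [ 0.4 -1.1 -0.8]
```

Emit:
apply_moves([
  {"travel": [-1, 0, 4], "roll": 0, "jaw": 0},
  {"travel": [0, 0, 3], "roll": 0, "jaw": 0},
  {"travel": [0, 0, 2], "roll": 0, "jaw": 0},
  {"travel": [0, 0, 0], "roll": 0, "jaw": 0},
])

```text
clock: 33.65
tool_pos: [0.5494, 0.1554, 0.1186]
orientation: [-180.0, 0.0, -100.7]
force: [0.5, 1.0, 2.5]
opening: 0.0008
gripper_force: 0.9
```

Emit:
apply_moves([
  {"travel": [0, 0, 2], "roll": 0, "jaw": 0},
  {"travel": [0, 0, 1], "roll": 0, "jaw": 0},
  {"travel": [0, 0, 0], "roll": 0, "jaw": 0},
])

```text
clock: 33.95
tool_pos: [0.5497, 0.1554, 0.1181]
orientation: [-179.9, 0.0, -100.6]
force: [-8.5, -1.3, 24.3]
opening: 0.0002
gripper_force: 11.8
```

Firm contact with the finger tip at z = 96 mm, so the hasp lies flat. Now the pin.

```bash
python3 - <<'E'
from h import *
oo=dict(tool_pos=np.array([.6058,-.2431,.1977]),orientation=np.array([179.9,0,-100.7]))
a=onz("wrist",(246,36),.014,oo);b=onz("wrist",(289,29),.014,oo);c=onz("wrist",(313,25),.028,oo)
print(a,b,c,np.degrees(np.arctan2(*(a-b)[[1,0]])),np.degrees(np.arctan2(*(a-c)[[1,0]])))
a=onz("top",(372.1,182.7),.014);c=onz("top",(373.1,205.2),.028);print(a,c,np.degrees(np.arctan2(*(a-c)[[1,0]])))
o=ctrl.get_obs();print(tool([.51,-.388,.26],o),o["joint_pos"].round())
E
```

```text
[ 0.58513642 -0.39276305  0.014     ] [ 0.53870703 -0.3929279   0.014     ] [ 0.51537317 -0.39117138  0.028     ] 0.20343081393655427 -1.3069928318683564
[ 0.57970716 -0.39466769  0.014     ] [ 0.50878058 -0.38947197  0.028     ] -4.189706920671673
[ 541.3  -61.3 -142.1] [ 35.  18. -22.   0. -50. -46.]
```

Emit:
apply_moves([
  {"travel": [0, 0, -30], "roll": 0, "jaw": 0},
  {"travel": [0, 0, -45], "roll": 0, "jaw": 0},
  {"travel": [10, 0, -40], "roll": 0, "jaw": 20},
  {"travel": [35, -5, -30], "roll": 0, "jaw": 40},
  {"travel": [45, -5, 0], "roll": 0, "jaw": 50},
  {"travel": [45, -5, 0], "roll": 0, "jaw": 50},
  {"travel": [45, -5, 0], "roll": 0, "jaw": 50},
  {"travel": [45, -5, 0], "roll": 0, "jaw": 50},
  {"travel": [45, -5, 0], "roll": 0, "jaw": 50},
  {"travel": [45, -5, 0], "roll": 0, "jaw": 50},
])

```text
clock: 34.95
tool_pos: [0.5249, -0.1624, 0.2605]
orientation: [-180.0, 0.0, -100.7]
force: [-0.2, -0.0, -0.6]
opening: 0.0496
gripper_force: 0.0
```

Emit:
apply_moves([
  {"travel": [45, -5, 0], "roll": 0, "jaw": 50},
  {"travel": [45, -5, 0], "roll": 0, "jaw": 50},
  {"travel": [45, -5, 0], "roll": 0, "jaw": 50},
  {"travel": [45, -5, 0], "roll": 0, "jaw": 50},
  {"travel": [30, -5, 0], "roll": 0, "jaw": 50},
  {"travel": [0, 0, 0], "roll": -8, "jaw": 50},
  {"travel": [0, 0, 0], "roll": -8, "jaw": 50},
  {"travel": [0, 0, 0], "roll": -8, "jaw": 50},
  {"travel": [0, 0, 0], "roll": -8, "jaw": 50},
  {"travel": [0, 0, 0], "roll": -8, "jaw": 50},
])

```text
clock: 35.95
tool_pos: [0.5109, -0.3717, 0.26]
orientation: [180.0, 0.0, -60.3]
force: [0.1, 0.6, -0.1]
opening: 0.0502
gripper_force: 0.0
```

Emit:
apply_moves([
  {"travel": [0, 0, 0], "roll": -8, "jaw": 50},
  {"travel": [0, 0, 0], "roll": -8, "jaw": 50},
  {"travel": [0, 0, 0], "roll": -8, "jaw": 50},
  {"travel": [0, 0, 0], "roll": -8, "jaw": 50},
  {"travel": [0, 0, 0], "roll": -8, "jaw": 50},
  {"travel": [0, 0, 0], "roll": -8, "jaw": 50},
  {"travel": [0, 0, 0], "roll": -8, "jaw": 50},
  {"travel": [0, 0, 0], "roll": 0, "jaw": 50},
  {"travel": [0, 0, 0], "roll": 0, "jaw": 50},
])

```text
clock: 36.85
tool_pos: [0.511, -0.3716, 0.2601]
orientation: [-180.0, 0.0, -4.9]
force: [-0.2, -0.2, -0.0]
opening: 0.0497
gripper_force: 0.0
```

```bash
python3 - <<'E'
from h import *
o=ctrl.get_obs();print(o["tool_pos"],o["orientation"],o["joint_pos"].round(),tool([.513,-.391,.16],o))
E
```

```text
[ 0.51101429 -0.37161603  0.26014598] [-1.79995800e+02  1.35735858e-03 -4.90561829e+00] [-18.  16.  -4.  -0. -70. 103.] [  3.6  19.2 100.1]
```

Emit:
apply_moves([
  {"travel": [-36, 19, 20], "roll": 0, "jaw": 50},
  {"travel": [0, 0, 20], "roll": 0, "jaw": 50},
  {"travel": [0, 0, 0], "roll": 0, "jaw": 50},
  {"travel": [0, 0, 0], "roll": 0, "jaw": 50},
  {"travel": [0, 0, 0], "roll": 0, "jaw": 50},
])

```text
clock: 37.35
tool_pos: [0.4747, -0.3878, 0.2214]
orientation: [180.0, -0.1, -4.7]
force: [-0.6, 0.2, 0.1]
opening: 0.0499
gripper_force: 0.0
```

```bash
python3 - <<'E'
from h import *
o,im=snap("wrist","w17");print(o["tool_pos"].round(4),o["orientation"].round(2))
h=cv2.cvtColor(im,cv2.COLOR_BGR2HSV);v=cv2.medianBlur(im,3).max(2)
for lo,hi,nm in[(0,60,"black")]:
    m=((v<hi)).astype(np.uint8);m[232:]=0
    for c in cv2.findContours(m,cv2.RETR_EXTERNAL,cv2.CHAIN_APPROX_NONE)[0]:
        if cv2.contourArea(c)>80:
            r=cv2.minAreaRect(c);print(nm,cv2.contourArea(c),r,cv2.boundingRect(c),onz("wrist",r[0],.028,o))
g=proj("wrist",[.513,-.391,.028],o).round();print(g)
x,y=g.astype(int);sub=cv2.resize(v[y-70:y+25:3,x-28:x+30:3],None,fx=1,fy=1);print(y-70,x-28);print("\n".join(" ".join(f"{q:3d}" for q in r) for r in sub))
E
```

```text
[ 0.4747 -0.3878  0.2214] [ 1.7995e+02 -8.0000e-02 -4.6900e+00]
black 210.5 ((95.81539154052734, 221.32308959960938), (22.97891616821289, 11.401752471923828), 74.74488067626953) (88, 210, 17, 22) [ 0.4255033 -0.172584   0.028    ]
black 268.0 ((254.8032989501953, 135.83607482910156), (21.004291534423828, 14.666789054870605), 84.80557250976562) (247, 125, 16, 22) [ 0.51538553 -0.39406561  0.028     ]
[252. 138.]
68 224
189 190 186 188 190 188 191 191 188 189 189 188 200 198 198 201 199 199 198 194
191 190 189 191 191 192 189 189 187 186 188 186 199 199 198 199 197 199 199 195
191 191 191 192 192 191 188 189 171 165 191 190 186 198 198 200 198 198 198 196
192 190 189 189 186 189 186 188 144 167 183 188 187 199 200 196 197 198 198 198
187 191 189 188 188 189 194 189 125 167 146 185 189 193 199 195 195 194 197 196
185 187 190 190 192 191 193 143 121 163 149 190 191 185 197 198 197 197 198 197
187 188 186 188 189 191 190 173 116 168 154 188 189 189 184 197 198 200 195 196
190 186 188 187 189 189 192 169 122 169 154 186 189 189 187 197 197 201 198 199
187 191 191 191 188 188 187 170 128 16
[... 1181 characters left out ...]
 189 190 138  41  39  36  37  39 115 191 191 187 184 184 188
193 192 189 189 191 188 190 160  50  35  37  37  37 106 188 190 188 188 187 190
194 192 193 191 192 190 190 159  60  35  36  36  36  87 189 186 189 187 192 191
191 192 194 192 192 194 187 145  90  36  38  38  70 161 189 186 189 187 188 186
192 191 192 189 194 194 192 189 184 186 189 178 190 192 189 186 189 190 185 185
196 196 191 191 193 194 192 192 190 187 189 191 191 192 184 185 187 189 186 185
195 193 193 193 192 193 189 190 191 191 185 188 188 190 187 185 191 192 188 188
193 191 189 193 193 192 187 191 191 190 189 188 190 187 184 183 193 189 188 188
191 192 193 192 192 189 191 189 192 191 190 188 188 188 187 185 190 189 187 186
```

```bash
python3 - <<'E'
from h import *
o=ctrl.get_obs()
a=onz("wrist",(250.5,76),.014,o);b=onz("wrist",(253.3,112),.014,o);c=onz("wrist",(254.8,135.8),.024,o)
for p in(a,b,c):print(p.round(4))
print([np.degrees(np.arctan2(*(p-q)[[1,0]])) for p,q in((a,b),(a,c),(b,c))],tool([*c[:2],.025],o),o["orientation"])
E
```

```text
[ 0.5835 -0.3947  0.014 ]
[ 0.5416 -0.3945  0.014 ]
[ 0.515 -0.394  0.024]
[np.float64(-0.29907035648708347), np.float64(-0.5932730196688492), np.float64(-1.0570077870692474)] [ 40.3   2.7 196.4] [ 1.79951876e+02 -8.95235160e-02 -4.67112373e+00]
```

Emit:
apply_moves([
  {"travel": [0, 0, 0], "roll": -4, "jaw": 50},
  {"travel": [37, 5.5, 0], "roll": 0, "jaw": 50},
  {"travel": [0, 0, 40], "roll": 0, "jaw": 50},
  {"travel": [0, 0, 45], "roll": 0, "jaw": 50},
  {"travel": [0, 0, 45], "roll": 0, "jaw": 50},
  {"travel": [0, 0, 40], "roll": 0, "jaw": 50},
  {"travel": [0, 0, 16], "roll": 0, "jaw": 50},
  {"travel": [0, 0, 7], "roll": 0, "jaw": 50},
  {"travel": [0, 0, 0], "roll": 0, "jaw": 50},
  {"travel": [0, 0, 0], "roll": 0, "jaw": 50},
])

```text
clock: 38.4
tool_pos: [0.5119, -0.394, 0.0287]
orientation: [179.9, -0.1, -0.6]
force: [0.3, 0.6, 0.6]
opening: 0.05
gripper_force: 0.0
```

Emit:
apply_moves([
  {"travel": [0, 0, 0], "roll": 0, "jaw": 30},
  {"travel": [0, 0, 0], "roll": 0, "jaw": 10},
  {"travel": [0, 0, 0], "roll": 0, "jaw": 10},
  {"travel": [0, 0, 0], "roll": 0, "jaw": 10},
  {"travel": [0, 0, 0], "roll": 0, "jaw": 10},
])

```text
clock: 38.9
tool_pos: [0.5107, -0.3936, 0.0275]
orientation: [180.0, -0.0, -0.7]
force: [0.1, 1.3, 2.3]
opening: 0.0178
gripper_force: 30.0
```

Emit:
apply_moves([
  {"travel": [0, 0, -15], "roll": 0, "jaw": 10},
  {"travel": [0, 0, -40], "roll": 0, "jaw": 10},
  {"travel": [0, 0, -45], "roll": 0, "jaw": 10},
  {"travel": [0, 0, -45], "roll": 0, "jaw": 10},
  {"travel": [0, -15, -40], "roll": 0, "jaw": 10},
  {"travel": [-5, -40, 0], "roll": 0, "jaw": 10},
  {"travel": [-5, -45, 0], "roll": 0, "jaw": 10},
  {"travel": [-6, -45, 0], "roll": 0, "jaw": 10},
  {"travel": [-6, -45, 0], "roll": 0, "jaw": 10},
  {"travel": [-6, -45, 0], "roll": 0, "jaw": 10},
])

```text
clock: 39.9
tool_pos: [0.4847, -0.1567, 0.2133]
orientation: [-180.0, -0.1, -0.7]
force: [1.7, 1.0, -1.0]
opening: 0.0175
gripper_force: 30.0
```

Emit:
apply_moves([
  {"travel": [-6, -45, 0], "roll": 0, "jaw": 10},
  {"travel": [-6, -45, 0], "roll": 0, "jaw": 10},
  {"travel": [-6, -45, 0], "roll": 0, "jaw": 10},
  {"travel": [-6, -45, 0], "roll": 0, "jaw": 10},
  {"travel": [-6, -45, 0], "roll": 0, "jaw": 10},
  {"travel": [-6, -40, 0], "roll": 0, "jaw": 10},
  {"travel": [0, -30, 0], "roll": 5, "jaw": 10},
  {"travel": [0, 0, 0], "roll": 5.5, "jaw": 10},
  {"travel": [0, 0, 0], "roll": 0, "jaw": 10},
  {"travel": [0, 0, 0], "roll": 0, "jaw": 10},
])

```text
clock: 40.9
tool_pos: [0.4526, 0.1369, 0.2127]
orientation: [-180.0, -0.0, -11.0]
force: [-0.0, -0.4, -1.6]
opening: 0.0176
gripper_force: 30.0
```

```bash
python3 - <<'E'
from h import *
o=ctrl.get_obs();print(o["tool_pos"],o["orientation"],inchest(o["tool_pos"]),o["opening"],tool([*chest(-60.3,93),.16],o))
E
```

```text
[0.45255099 0.13692016 0.21273706] [-1.79981977e+02 -1.40385362e-02 -1.09979295e+01] [-65.3  92.5] 0.01759087775981812 [-0.5 -5.  52.7]
```

Emit:
apply_moves([
  {"travel": [0, -5, 20], "roll": 0, "jaw": 10},
  {"travel": [0, 0, 35], "roll": 0, "jaw": 10},
  {"travel": [0, 0, 25], "roll": 0, "jaw": 10},
  {"travel": [0, 0, 9], "roll": 0, "jaw": 10},
  {"travel": [0, 0, 0], "roll": 0, "jaw": 10},
  {"travel": [0, 0, 0], "roll": 0, "jaw": 10},
  {"travel": [0, 0, 0], "roll": 0, "jaw": 10},
])

```text
clock: 41.6
tool_pos: [0.4546, 0.1424, 0.1246]
orientation: [-179.9, -0.1, -11.1]
force: [0.5, -0.4, 0.1]
opening: 0.0177
gripper_force: 30.0
```

```bash
python3 - <<'E'
from h import *
o,im=snap("wrist","w18");print(o["tool_pos"].round(4).tolist(),o["orientation"].round(2),inchest(o["tool_pos"]),o["force"].round(1))
print("staple top",proj("wrist",[*chest(-60,0),.1195],o),"tip",proj("wrist",[*chest(-60,20),.1075],o))
cv2.imwrite("pics/m18.png",cv2.resize(im[60:300,130:390],(780,600)[:1]+(600,)[:0]+(720,) if 0 else (650,600),interpolation=cv2.INTER_CUBIC))
E
```

```text
[0.4546, 0.1424, 0.1246] [-1.799e+02 -1.000e-01 -1.114e+01] [-59.5  91.6] [ 0.5 -0.4  0.1]
staple top [253.43869431  80.94770876] tip [253.35711335 120.65345303]
```

View pics/m18.png

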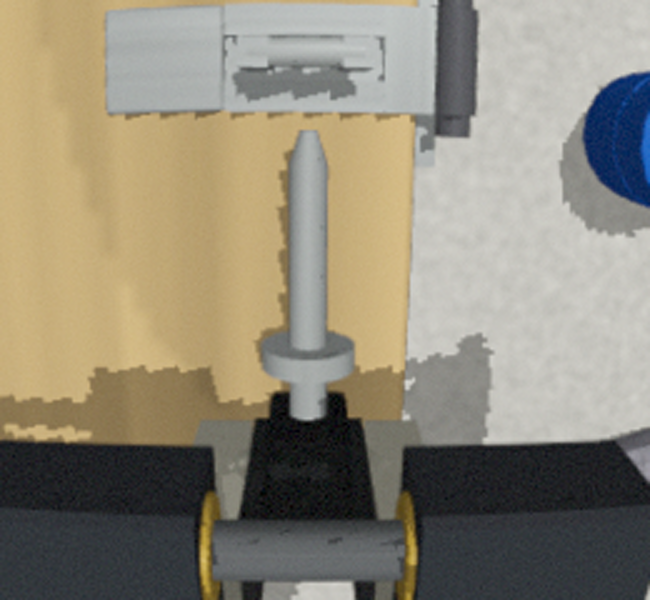

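The hasp lies flat around the staple, and the shaft (column 307) lines up with the arch and slot centre (about 306). Lowering 3 mm and inserting.

Emit:
apply_moves([
  {"travel": [0, 0, 3], "roll": 0, "jaw": 10},
  {"travel": [5, 0, 0], "roll": 0, "jaw": 10},
  {"travel": [6, 0, 0], "roll": 0, "jaw": 10},
  {"travel": [7, 0, 0], "roll": 0, "jaw": 10},
  {"travel": [7, 0, 0], "roll": 0, "jaw": 10},
  {"travel": [7, 0, 0], "roll": 0, "jaw": 10},
  {"travel": [7, 0, 0], "roll": 0, "jaw": 10},
  {"travel": [7, 0, 0], "roll": 0, "jaw": 10},
  {"travel": [4, 0, 0], "roll": 0, "jaw": 10},
  {"travel": [0, 0, 0], "roll": 0, "jaw": 10},
])

```text
clock: 42.65
tool_pos: [0.5033, 0.1322, 0.1201]
orientation: [180.0, 0.0, -11.2]
force: [-0.5, -0.2, -1.3]
opening: 0.0178
gripper_force: 30.0
```

Emit:
apply_moves([
  {"travel": [2, 0, 0], "roll": 0, "jaw": 10},
  {"travel": [2, 0, 0], "roll": 0, "jaw": 10},
  {"travel": [0, 0, 0], "roll": 0, "jaw": 10},
  {"travel": [0, 0, 0], "roll": 0, "jaw": 10},
])

```text
clock: 43.05
tool_pos: [0.5066, 0.1316, 0.1203]
orientation: [-180.0, -0.0, -11.2]
force: [-0.0, 0.7, -1.3]
opening: 0.0177
gripper_force: 30.0
```

```bash
python3 - <<'E'
from h import *
o=ctrl.get_obs();print(inchest(o["tool_pos"]),o["tool_pos"],o["force"].round(1),o["opening"])
E
```

```text
[-60.   38.5] [0.50662275 0.13161634 0.1202659 ] [-0.   0.7 -1.3] 0.01772247892409103
```

No side force so far. Creeping on until the collar touches.

Emit:
apply_moves([
  {"travel": [1, 0, 0], "roll": 0, "jaw": 10},
  {"travel": [1, 0, 0], "roll": 0, "jaw": 10},
  {"travel": [1, 0, 0], "roll": 0, "jaw": 10},
  {"travel": [0, 0, 0], "roll": 0, "jaw": 10},
])

```text
clock: 43.45
tool_pos: [0.5098, 0.131, 0.1202]
orientation: [180.0, -0.0, -11.2]
force: [0.5, 0.0, -1.0]
opening: 0.0176
gripper_force: 30.0
```

Emit:
apply_moves([
  {"travel": [1, 0, 0], "roll": 0, "jaw": 10},
  {"travel": [1, 0, 0], "roll": 0, "jaw": 10},
  {"travel": [0, 0, 0], "roll": 0, "jaw": 10},
])

```text
clock: 43.75
tool_pos: [0.511, 0.1306, 0.1201]
orientation: [180.0, 0.1, -11.2]
force: [-4.0, 2.8, 1.0]
opening: 0.0178
gripper_force: 30.0
```

Emit:
apply_moves([
  {"travel": [1, 0, 0], "roll": 0, "jaw": 10},
  {"travel": [0.5, 0, 0], "roll": 0, "jaw": 10},
  {"travel": [0, 0, 0], "roll": 0, "jaw": 10},
])

```text
clock: 44.05
tool_pos: [0.5111, 0.1305, 0.1199]
orientation: [180.0, 0.2, -11.2]
force: [-11.4, 6.4, 5.9]
opening: 0.0178
gripper_force: 30.0
```

The collar has met the staple: 11 N against the push, at the expected position. Releasing and rising.

Emit:
apply_moves([
  {"travel": [0, 0, 0], "roll": 0, "jaw": 20},
  {"travel": [0, 0, 0], "roll": 0, "jaw": 32},
  {"travel": [0, 0, 0], "roll": 0, "jaw": 32},
  {"travel": [0, 0, 0], "roll": 0, "jaw": 32},
  {"travel": [0, 0, -20], "roll": 0, "jaw": 32},
  {"travel": [0, 0, -40], "roll": 0, "jaw": 32},
  {"travel": [-20, 0, -40], "roll": 0, "jaw": 32},
  {"travel": [-20, 0, 0], "roll": 0, "jaw": 32},
  {"travel": [0, 0, 0], "roll": 0, "jaw": 32},
  {"travel": [0, 0, 0], "roll": 0, "jaw": 32},
])

```text
clock: 45.05
tool_pos: [0.4737, 0.1381, 0.2204]
orientation: [-180.0, -0.0, -11.1]
force: [0.0, 0.8, -0.3]
opening: 0.032
gripper_force: 0.0
```

```bash
python3 - <<'E'
from h import *
o,im=snap("wrist","w19");print(o["tool_pos"].round(4),o["force"].round(1))
v=cv2.medianBlur(im,3).max(2);m=(v<60).astype(np.uint8);m[232:]=0
for c in cv2.findContours(m,cv2.RETR_EXTERNAL,cv2.CHAIN_APPROX_NONE)[0]:
    if cv2.contourArea(c)>80: r=cv2.minAreaRect(c);print(r,inchest(onz("wrist",r[0],.118,o)))
print("staple",proj("wrist",[*chest(-60,0),.1195],o),"block top expected",proj("wrist",[*chest(-60,31),.1205],o))
for y in(-42,-10,10,31):print(y,proj("wrist",[*chest(-60,y),.107],o).round())
x,y=proj("wrist",[*chest(-60,0),.1195],o).astype(int)
print(y-60,x-26);print("\n".join(" ".join(f"{q:3d}" for q in r) for r in v[y-60:y+75:4,x-26:x+28:4]))
E
```

```text
[0.4737 0.1381 0.2204] [ 0.   0.8 -0.3]
((467.8417663574219, 188.49737548828125), (12.564921379089355, 74.92292785644531), 0.9548412561416626) [-282.4   63.4]
((253.0, 148.0), (30.0, 20.0), 90.0) [-60.5  29.4]
staple [252.47592418 112.14725859] block top expected [252.42168076 150.48337691]
-42 [253.  62.]
-10 [253. 100.]
10 [252. 123.]
31 [252. 148.]
52 226
180 183 188 194 195 193 192 194 193 192 196 200 205 208
180 184 187 194 194 193 194 194 194 192 194 199 203 206
181 183 188 194 195 193 194 194 193 191 195 199 205 208
180 183 188 194 195 193 166 172 193 192 195 200 205 207
181 182 188 194 195 193 142 177 176 192 195 199 204 207
180 183 188 195 195 192 136 177 142 192 194 199 205 206
180 182 189 194 195 188 138 175 145 191 195 199 205 206
179 183 190 195 194 182 140 175 148 192 195 200 205 207
180 182 188 194 194 191 138 176 148 192 195 200 205 206
179 182 190 194 194 184 140 174 145 193 194 199 204 207
179 183 188 194 194 189 142 174 145 192 195 201 205 206
174 175 185 187 188 178 143 174 143 189 193 187 204 196
177 173 175 175 176 173 143 174 139 178 177 178 180 178
174 173 170
[... 464 characters left out ...]
  30  29  33 196 200 205 199
177 181 191 193  95  42  41  42  42  39 196 200 204 197
177 181 190 192  95  41  42  42  38  40 195 200 205 194
177 182 189 193  91  39  38  40  39  36 196 199 205 193
176 181 189 192  99  37  36  35  37  35 195 200 204 198
176 182 190 191  95  36  36  35  37  35 194 200 204 193
176 181 189 192  90  32  34  35  34  33 195 199 204 193
176 181 189 191 175  99 135  93 102 164 194 199 204 188
176 181 189 191 189 188 189 188 186 192 195 200 204 188
176 181 189 190 188 187 189 189 186 190 196 200 204 188
176 181 189 191 188 187 189 188 187 190 195 200 204 186
176 181 188 191 187 186 188 188 185 191 195 200 204 187
175 180 189 190 187 187 188 188 186 191 195 199 203 186
```

```bash
python3 - <<'E'
from plant import ctrl
print(ctrl.close_job())
E
```

```text
the job is handed in; nothing more can be done
None
```

The job is handed in: the two full jars stand upright in the chest and the two empty ones in the washing-up tray (only four were on the table), the lid is shut, the hasp lies flat, and the pin is through the staple with its collar against it.

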